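# Charge the mill jar and stack the weighing cups

## Robot

A 7-joint arm with a two-finger parallel gripper is mounted at the origin on the work surface. World frame = base frame: x ahead of the robot, y to its left, z up, the work surface at z = 0. Lengths are in m, angles in rad, forces in N, time in s.
With the tool pointing down it reaches from about 0.4 to 0.85 m from the base axis. Payload 4.5 kg.
Tool frame: the origin (TCP) lies at the very end of the fingers, on their centre line; the grasp point (between the pads) lies 19 mm behind it; z points along the fingers, y is the line along which they close (so a half turn about z gives the same grasp; the last joint's range is limited). The gripper opens to 88 mm and grips with 3 to 60 N. Pads are 18 mm wide; open, the fingers measure 123 mm over their backs; the gripper's body (75 mm by 187 mm) begins 45 mm behind the grasp point.
Start: joints at [1.274, 0.689, -0.195, 1.565, 0.157, 0.902, -0.215], TCP at [0.203, -0.591, 0.239] pointing down, gripper open.
Joint ranges: [-3.01, 3.01], [-0.46, 2.08], [-1.47, 1.51], [0.13, 2.56], [-1, 4.14], [0.04, 2.09], [-2.66, 2.66]. Speed limits (rad/s): [2.57, 2.57, 3.14, 3.14, 3.14, 3.14, 3.14].

## Interface

Orientations are given as a unit quaternion [x, y, z, w].
In Python, from plant import r gives the robot as it stands. The module is installed in compiled form; this text tells all that it offers.
- The arm moves only by the shell command python3 -m pendant 'ROWS' [FORCE]. ROWS is JSON, one flat list of numbers, 7 for each row, row after row: the opening, from 0 (shut) to 1 (fully open), then the shift along the tool's x, y, z scaled (see below), then the turn, a rotation vector about the tool's x, y, z scaled (see below). A call has 1 to 12 rows; each row is the pose to reach, as a shift and turn from the pose commanded when the call began, along the tool's axes at that moment; what a row does not reach only later rows make up. The controller multiplies each number of a shift by 0.15 m and each number of a turn by pi/2 rad. A row lasts 1/10 s, in which the tool goes at most 50 mm and 8.59 degrees, less where a joint would pass 70% of its speed; a pose out of reach is approached as far as the arm can. A call with a number of a shift or a turn outside -1 to 1 is refused whole. A call with a gripper value outside its range is refused whole. The fingers move at their own pace and stop on an object; FORCE is the grip in N (left out, the last holds). Time passes only in rows, so rows that repeat a pose let the fingers close. It gives the time, the measured TCP pose, the force, the opening and the grip force at its end, in the units of the state.
- r.get_state(): the state, without advancing time (a new reading comes with each control period).
- r.snapshot(name): name is "scene" or "top" or "wrist"; returns a dict with "img" (420x560x3 uint8, red, green, blue), "mtx" (3x3 intrinsics, pixels), "cam_to_world" (4x4, takes a point from camera to world coordinates). Camera axes: x right, y up, looking along -z (the intrinsics and any distortion apply to the point x, -y, -z); pixel columns grow to the right and rows downward; lengths in m; the calibration is good to about 2 mm. A picture is of the moment at which its call begins. There is no depth.
- r.finish_job(): hands the job in; it is judged then, once.
The state is a dict: "clock": time; "q": joint angles; "qd": joint speeds; "joint_torque": joint torques, N m; "tool_pos": TCP position; "eef_rot": TCP orientation; "contact_force": force on the tool from outside, world axes, zero at the start; "moment": the same for the moment, N m; "opening": opening from 0.0 (shut) to 1.0 (fully open); "finger_force": force on a finger pad.
Only numpy, scipy, OpenCV 4.12 (cv2) and the standard library are available. Lean on these libraries where they do the work, as an engineer would, in place of code of your own. Each camera call takes 0.05 s, during which the arm holds its last target. There are 200 camera calls.

## Task

Slide the sled until its jar stands centred under the funnel's spout and let go of it there; only then tip the steel grinding balls from every white cup through the funnel, so that all of them end in the jar (a cup may be empty from the start). Nest all three white cups, in any order, upright one inside the other in the blue cup, which stays standing on the table, and leave the jar under the funnel and the bottle, tip box and screwdriver where they are.

Things in the scene. Friction and masses are not known exactly. Their poses are not given: they have to be found in the camera images.
- stand: Fixed funnel stand; origin on the table under the funnel axis, z up. Steel funnel: rim 144 mm wide, 174 mm above the table, cone down to a spout of 38 mm inside (44 outside) diameter ending 106 mm above the table. Post 18 mm thick, 158 mm tall, 135 mm to +x of the axis, on a foot plate from x +105 to +225, y +-90 mm; arm at 127 mm height
- outlet (a point): Centre of the funnel's lower opening (106 mm above the table)
- funnel_mouth (a point): Centre of the funnel's upper rim (174 mm above the table)
- sled: Loose blue sled, 0.5 kg: plate 80 (x) by 200 (y) by 8 mm, from y +40 to -160 mm, with a clear narrow open jar fixed on it: 64 mm outside, 58 mm inside diameter, rim 92 mm above the table (passes 14 mm under the spout). Origin on the underside beneath the jar axis. A black grip block stands at y -130 mm: 14 (x) by 36 mm (y), top 58 mm above the table
- jar_mouth (a point): Centre of the jar's rim (92 mm above the sled's underside)
- jar_floor (a point): Centre of the jar's inner floor (12 mm above the sled's underside)
- sled_grip (a point): On the sled's grip block, 45 mm above the underside, 13 mm under its top
- base_cup: The blue cup, empty and loose, same shape as the white cups (see cup1): the bottom of the stack to be made. Origin centre of its underside, handle along +x
- cup1: Loose white cup, 0.1 kg. Origin: centre of underside. Foot 36 mm wide, 12 tall; above it a flared bowl, 45 degree walls 3 mm thick, rim 94 mm wide at 36 mm height, inner floor at 14 mm, about 40 wide. Straight handle along +x: 12 mm wide, 10 tall, centre 31 mm above the underside, 44 to 104 mm from the axis. Nested, each foot stands on the inner floor below: 14 mm higher per cup
- cup2: Another white weighing cup like cup1, same size and axes
- cup3: Another white weighing cup like cup1, same size and axes
- cup1_ball1: Steel grinding ball of 14 mm diameter, 11.5 g, origin at its centre, that starts in cup1; may be absent
- cup1_ball2: Steel grinding ball of 14 mm diameter, 11.5 g, origin at its centre, that starts in cup1; may be absent
- cup1_ball3: Steel grinding ball of 14 mm diameter, 11.5 g, origin at its centre, that starts in cup1; may be absent
- cup2_ball1: Steel grinding ball of 14 mm diameter, 11.5 g, origin at its centre, that starts in cup2; may be absent
- cup2_ball2: Steel grinding ball of 14 mm diameter, 11.5 g, origin at its centre, that starts in cup2; may be absent
- cup2_ball3: Steel grinding ball of 14 mm diameter, 11.5 g, origin at its centre, that starts in cup2; may be absent
- cup3_ball1: Steel grinding ball of 14 mm diameter, 11.5 g, origin at its centre, that starts in cup3; may be absent
- cup3_ball2: Steel grinding ball of 14 mm diameter, 11.5 g, origin at its centre, that starts in cup3; may be absent
- cup3_ball3: Steel grinding ball of 14 mm diameter, 11.5 g, origin at its centre, that starts in cup3; may be absent
- wash_bottle: Bystander: white bottle with blue cap, 60 mm diameter, 150 mm tall; origin centre of its underside
- tip_box: Bystander: blue pipette tip box 80 x 100 x 62 mm; origin centre of its underside
- driver: Bystander: screwdriver lying on the table

How it is judged:
By the outcome, as a careful person would: the job done as asked, in the order asked, and still so for the second after the job is handed in, with the robot touching nothing.
Of cup1_ball1, cup1_ball2, cup1_ball3, cup2_ball1, cup2_ball2, cup2_ball3, cup3_ball1, cup3_ball2, cup3_ball3 only 4 to 8 are there at a start; the rules pass over those that are not, and their reading is None.
At some moment in a run one of base_cup may be knocked a few centimetres aside while the robot is not near it.
It also fails if it takes over 210 s, if anything falls off the work surface, if the arm or the gripper's body presses on something with over 40 N, if the wrist force passes 120 N, or if a joint passes its speed limit or range.

## Working session

There is one attempt and no reset: what is moved stays moved. The work goes in short steps, Python scripts to look and compute and a shell command to move; the robot and the scene stay as the last step left them, time stands still between calls to the robot, and variables do not carry over. Pictures are saved under pics/ and viewed, at most 14 in all, crops included, and the job is handed in when it is done.

```bash
ls; mkdir -p pics
cat > h.py <<'E'
import numpy as np, cv2
from plant import r
from scipy.spatial.transform import Rotation as R
def snap(n,f):
    s=r.snapshot(n); cv2.imwrite(f'pics/{f}.png',s['img'][:,:,::-1]); np.savez(f'pics/{f}.npz',**s); return s
def ray(s,u,v):
    K=s['mtx'];T=s['cam_to_world']; d=np.linalg.inv(K)@[u,v,1]; d=T[:3,:3]@[d[0],-d[1],-d[2]]; return T[:3,3],d
def onz(s,u,v,z):
    o,d=ray(s,u,v); return o+d*(z-o[2])/d[2]
def proj(s,p):
    T=s['cam_to_world']; c=T[:3,:3].T@(np.array(p)-T[:3,3]); q=s['mtx']@[c[0],-c[1],-c[2]]; return q[:2]/q[2]
def ld(f): return dict(np.load(f'pics/{f}.npz'))
E
python3 - <<'E'
from h import *
st=r.get_state(); print({k:np.round(v,3) for k,v in st.items()}); print(R.from_quat(st['eef_rot']).as_matrix().round(3))
for n in('top','scene'):
    s=snap(n,n+'0'); print(s['mtx'].round(1),s['cam_to_world'].round(3), s.keys())
E
```

```text
pics
{'clock': np.float64(0.0), 'q': array([ 1.274,  0.69 , -0.194,  1.566,  0.157,  0.902, -0.215]), 'qd': array([ 0.   ,  0.   ,  0.   , -0.   , -0.   , -0.001,  0.001]), 'joint_torque': array([-0.0000e+00, -5.2756e+01, -1.2670e+00, -1.5343e+01, -5.3000e-02,
        6.0000e-03,  0.0000e+00]), 'tool_pos': array([ 0.203, -0.591,  0.238]), 'eef_rot': array([ 0.986,  0.165, -0.   , -0.001]), 'contact_force': array([ 0.467,  0.51 , -0.719]), 'moment': array([0.002, 0.012, 0.02 ]), 'finger_force': np.float64(0.0), 'opening': np.float64(0.999)}
[[ 0.946  0.325 -0.001]
 [ 0.325 -0.946  0.002]
 [-0.    -0.002 -1.   ]]
[[435.8   0.  275.3]
 [  0.  435.8 210.7]
 [  0.    0.    1. ]] [[ 0.007  0.994 -0.112  0.461]
 [-1.     0.006 -0.011  0.031]
 [-0.01   0.112  0.994  1.173]
 [ 0.     0.     0.     1.   ]] dict_keys(['img', 'mtx', 'cam_to_world'])
[[379.1   0.  286.1]
 [  0.  379.1 213.6]
 [  0.    0.    1. ]] [[-0.151 -0.81   0.567  1.261]
 [ 0.989 -0.12   0.092  0.136]
 [-0.006  0.574  0.819  1.06 ]
 [ 0.     0.     0.     1.   ]] dict_keys(['img', 'mtx', 'cam_to_world'])
```

View pics/top0.png

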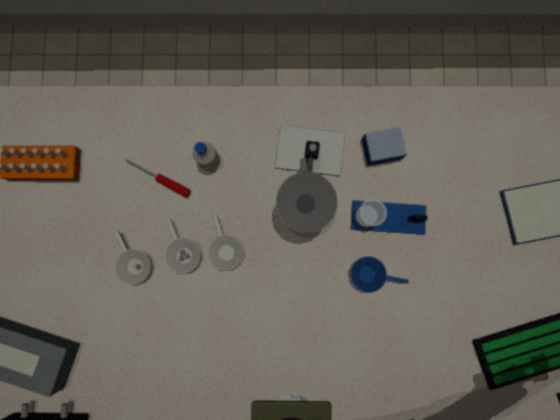

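View pics/scene0.png

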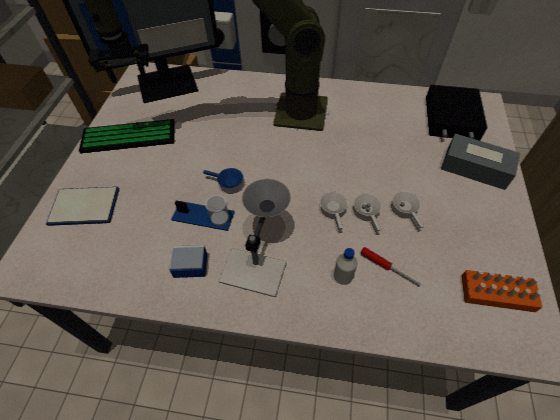

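The top view (image up = +x, right = −y) shows white cups at about (135,267), (184,256) and (227,252), with handles toward +x. The funnel is at (306,202), the jar at (370,213), the grip block at (418,218) and the blue cup at (368,274). Next I'll measure these.

Run:
```python
from h import *
for n in ('top0','scene0'):
    s=ld(n); im=s['img']; hsv=cv2.cvtColor(im,cv2.COLOR_RGB2HSV)
    m=((hsv[...,0]>98)&(hsv[...,0]<125)&(hsv[...,1]>120)).astype(np.uint8)
    k,l,st,c=cv2.connectedComponentsWithStats(m)
    for i in range(1,k):
        if st[i,4]>60: print(n,'blue',st[i],c[i].round(1))
s=ld('top0');
g=cv2.cvtColor(s['img'],cv2.COLOR_RGB2GRAY)
c=cv2.resize(g[190:310,90:440],None,fx=2.28,fy=2.28,interpolation=cv2.INTER_CUBIC)
c=cv2.createCLAHE(3,(4,4)).apply(c); cv2.imwrite('pics/crop1.png',c)
for z,p in ((.174,(306,202)),(.036,(135,267)),(.036,(184,256)),(.036,(227,252)),(.036,(121,233)),(.036,(172,222)),(.036,(217,217)),(.092,(370,213)),(.058,(418,218)),(.036,(368,274)),(.036,(405,281))): print(p,onz(s,*p,z).round(3))
```

```text
top0 blue [362 136  41  29 170] [374.6 154.9]
top0 blue [195 143  11  11  95] [200.1 147.8]
top0 blue [ 352  201   74   33 1284] [396.1 218.6]
top0 blue [ 351  257   57   35 1000] [370.1 274.6]
scene0 blue [111   0  28  47 486] [124.4  21.5]
scene0 blue [211   0  27  36 290] [224.4   7.5]
scene0 blue [ 77   2  35  49 387] [92.2 27.5]
scene0 blue [211  37  30  27 408] [226.4  54.4]
scene0 blue [213  63  28   7 131] [226.9  66.1]
scene0 blue [204 168  39  20 436] [227.7 177.3]
scene0 blue [ 47 187  71  38 194] [ 89.  216.7]
scene0 blue [172 203  62  28 737] [198.9 216.4]
scene0 blue [170 249  37  29 310] [191.3 270.3]
scene0 blue [344 248  10  11  87] [348.7 253.1]
(306, 202) [ 0.594 -0.028  0.174]
(135, 267) [0.44  0.407 0.036]
(184, 256) [0.469 0.28  0.036]
(227, 252) [0.48  0.169 0.036]
(121, 233) [0.528 0.448 0.036]
(172, 222) [0.557 0.315 0.036]
(217, 217) [0.571 0.197 0.036]
(370, 213) [ 0.578 -0.192  0.092]
(418, 218) [ 0.57  -0.322  0.058]
(368, 274) [ 0.426 -0.196  0.036]
(405, 281) [ 0.409 -0.291  0.036]
```

View pics/crop1.png

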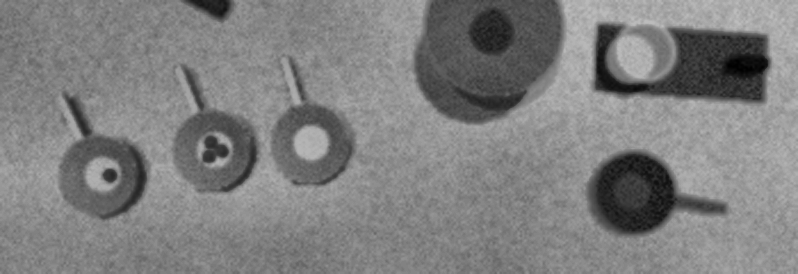

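```bash
cat >> h.py <<'E'
def rimfit(s,c0,z,rad,lo=.7,hi=1.35,sign=-1,n=90):
    """radial edge search round a circle of known world radius at height z; returns fitted centre"""
    g=cv2.GaussianBlur(cv2.cvtColor(s['img'],cv2.COLOR_RGB2GRAY),(0,0),.8).astype(float)
    c=np.array(c0[:2],float)
    for it in range(4):
        P=[]
        for a in np.linspace(0,2*np.pi,n,endpoint=False):
            rr=np.linspace(lo*rad,hi*rad,50) if it==0 else np.linspace(.85*rad,1.15*rad,40)
            uv=np.array([proj(s,[c[0]+q*np.cos(a),c[1]+q*np.sin(a),z]) for q in rr]).astype(np.float32)
            v=cv2.remap(g.astype(np.float32),uv[:,0].reshape(-1,1),uv[:,1].reshape(-1,1),cv2.INTER_LINEAR).ravel()
            d=np.gradient(v)*(-sign); i=np.argmax(d)
            P.append([c[0]+rr[i]*np.cos(a),c[1]+rr[i]*np.sin(a)])
        P=np.array(P)
        for k in range(6):
            e=np.hypot(*(P-c).T)-rad; w=1/(1+(e/.004)**2); 
            u=(P-c)/np.hypot(*(P-c).T)[:,None]; A=u; 
            c=c+np.linalg.lstsq(A*w[:,None],e*w,rcond=None)[0]
    return c,np.median(np.abs(e))
E
python3 - <<'E'
from h import *
s=ld('top0'); sc=ld('scene0')
for nm,c0,z,rad in (('funnel',(.594,-.028),.174,.072),('cL',(.44,.407),.036,.047),('cM',(.469,.28),.036,.047),('cR',(.48,.169),.036,.047),('blue',(.426,-.196),.036,.047),('jar',(.578,-.192),.092,.032)):
    print(nm,[ (a.round(4),round(e,4)) for a,e in (rimfit(x,c0,z,rad,sign=(1 if nm=='jar' else -1)) for x in (s,sc))])
hsv=cv2.cvtColor(s['img'],cv2.COLOR_RGB2HSV)
for nm,x,bb in (('top',s,(195,240,345,432)),('scene',sc,(195,235,165,240))):
    hsv=cv2.cvtColor(x['img'],cv2.COLOR_RGB2HSV)
    m=((hsv[...,0]>98)&(hsv[...,0]<125)&(hsv[...,1]>120)).astype(np.uint8); k=np.zeros_like(m);k[bb[0]:bb[1],bb[2]:bb[3]]=1
    p=np.argwhere(m*k)[:,::-1]; P=np.array([onz(x,u,v,.008)[:2] for u,v in p]).astype(np.float32)
    rc=cv2.minAreaRect(P); print(nm,rc, cv2.boxPoints(rc).round(3).tolist())
for nm,pts in (('L',((65,95),(83,133))),('M',((181,68),(199,108))),('R',((287,60),(298,101))),('B',((725,209),(680,200)))):
    a=[onz(s,90+u/2.28,190+v/2.28,.036)[:2] for u,v in pts]; print(nm,np.round(a,3).tolist(),np.degrees(np.arctan2(*(a[0]-a[1])[::-1])).round(1))
E
```

```text
funnel [(array([ 0.5933, -0.0278]), np.float64(0.0025)), (array([ 0.5967, -0.031 ]), np.float64(0.0017))]
cL [(array([0.4395, 0.4083]), np.float64(0.0016)), (array([0.4487, 0.4104]), np.float64(0.0024))]
cM [(array([0.4693, 0.2807]), np.float64(0.0016)), (array([0.477 , 0.2819]), np.float64(0.0028))]
cR [(array([0.4772, 0.17  ]), np.float64(0.0012)), (array([0.4875, 0.1709]), np.float64(0.0028))]
blue [(array([ 0.4253, -0.1944]), np.float64(0.0013)), (array([ 0.4265, -0.1997]), np.float64(0.0013))]
jar [(array([ 0.5712, -0.1881]), np.float64(0.0032)), (array([ 0.582 , -0.2029]), np.float64(0.0035))]
top ((0.5767654776573181, -0.2578350007534027), (0.19515155255794525, 0.0755716934800148), 86.41442108154297) [[0.5329999923706055, -0.3529999852180481], [0.6079999804496765, -0.3580000102519989], [0.6209999918937683, -0.16300000250339508], [0.5450000166893005, -0.15800000727176666]]
scene ((0.5799465775489807, -0.2637234628200531), (0.2055312544107437, 0.08088210225105286), 86.1793212890625) [[0.5329999923706055, -0.36399999260902405], [0.6129999756813049, -0.36899998784065247], [0.6269999742507935, -0.164000004529953], [0.5460000038146973, -0.15800000727176666]]
L [[0.531, 0.454], [0.488, 0.431]] 27.7
M [[0.563, 0.322], [0.517, 0.299]] 25.9
R [[0.573, 0.2], [0.526, 0.186]] 16.2
B [[0.407, -0.298], [0.417, -0.248]] -100.8
```

```bash
cat >> h.py <<'E'
def down(a): a=np.radians(a); return R.from_matrix(np.array([[np.cos(a),np.sin(a),0],[np.sin(a),-np.cos(a),0],[0,0,-1]]))
def plan(*way):
    """way: (pos, Rotation) ; prints unit shifts/turns leg by leg, starting at the measured pose"""
    st=r.get_state(); p=np.array(st['tool_pos']); q=R.from_quat(st['eef_rot'])
    for P,Q in way:
        P=np.array(P,float)
        while 1:
            sh=q.inv().apply(P-p)/.15; tn=(q.inv()*Q).as_rotvec()/(np.pi/2)
            f=min(1,1/max(np.abs(sh).max(),1e-9),1/max(np.abs(tn).max(),1e-9))
            sh,tn=sh*f,tn*f; n=max(np.linalg.norm(sh)*.15/.05,np.degrees(np.linalg.norm(tn)*np.pi/2)/8.59)
            print(','.join(f'{v:.3f}' for v in (*sh,*tn)),' rows>=',round(n,1))
            p=p+q.apply(sh*.15); q=q*R.from_rotvec(tn*np.pi/2)
            if f==1: break
def where():
    st=r.get_state(); M=R.from_quat(st['eef_rot']).as_matrix()
    print('t',round(st['clock'],1),'pos',np.round(st['tool_pos'],4),'x-ang',np.degrees(np.arctan2(M[1,0],M[0,0])).round(2),'z',M[:,2].round(3),'open',round(st['opening'],3),'F',np.round(st['contact_force'],1),'grip',round(st['finger_force'],1))
E
python3 - <<'E'
from h import *
plan(([.574,-.331,.16],down(86.4)))
E
```

```text
1.000,-0.287,0.179,-0.000,-0.000,-0.258  rows>= 3.2
1.000,0.127,0.174,-0.000,-0.000,-0.250  rows>= 3.1
0.844,0.482,0.167,-0.000,-0.000,-0.241  rows>= 3.0
```

```bash
python3 -m pendant '[0.5,1,-0.287,0.179,0,0,-0.258, 0.5,1,-0.287,0.179,0,0,-0.258, 0.5,1,-0.287,0.179,0,0,-0.258, 0.5,1,-0.287,0.179,0,0,-0.258]'
python3 -m pendant '[0.5,1,0.127,0.174,0,0,-0.25, 0.5,1,0.127,0.174,0,0,-0.25, 0.5,1,0.127,0.174,0,0,-0.25, 0.5,1,0.127,0.174,0,0,-0.25]'
python3 -m pendant '[0.5,0.844,0.482,0.167,0,0,-0.241, 0.5,0.844,0.482,0.167,0,0,-0.241, 0.5,0.844,0.482,0.167,0,0,-0.241, 0.5,0.844,0.482,0.167,0,0,-0.241, 0.5,0.844,0.482,0.167,0,0,-0.241, 0.5,0.844,0.482,0.167,0,0,-0.241, 0.5,0.844,0.482,0.167,0,0,-0.241]'
python3 - <<'E'
from h import *
where(); s=snap('wrist','w1'); print(s['cam_to_world'].round(3), proj(s,[.574,-.331,.058]))
E
```

```text
clock: 0.5
tool_pos: [0.3377, -0.4955, 0.2109]
eef_rot: [0.931, 0.366, 0.003, -0.002]
contact_force: [1.3, 0.3, -0.3]
opening: 0.658
finger_force: 0.0
clock: 0.9
tool_pos: [0.4615, -0.4079, 0.1849]
eef_rot: [0.842, 0.54, 0.004, -0.001]
contact_force: [-0.9, 1.1, -0.3]
opening: 0.5
finger_force: 0.0
clock: 1.6
tool_pos: [0.5727, -0.3339, 0.1608]
eef_rot: [0.73, 0.683, -0.001, 0.0]
contact_force: [-0.5, 0.8, 0.6]
opening: 0.501
finger_force: 0.0
t 1.6 pos [ 0.5727 -0.3339  0.1608] x-ang 86.16 z [-0.001 -0.002 -1.   ] open 0.501 F [-0.5  0.8  0.6] grip 0.0
[[ 0.998  0.064  0.021  0.576]
 [-0.067  0.962  0.266 -0.265]
 [-0.003 -0.267  0.964  0.306]
 [ 0.     0.     0.     1.   ]] [282.57896276 209.98298204]
```

View pics/w1.png

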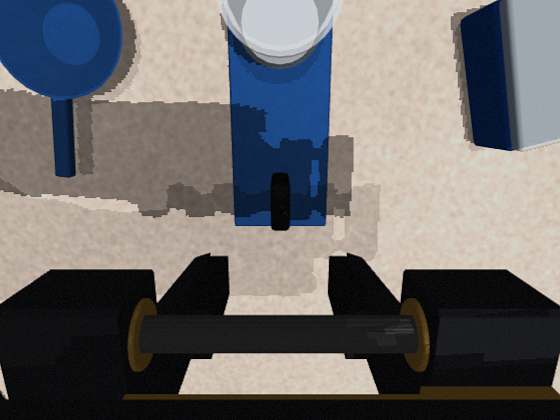

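The block is at (281,203), spanning rows 174–230. Its lower edge is the top face's far edge.

Run:
```python
from h import *
s=ld('w1'); im=s['img'].astype(int)
m=(im.sum(2)<60); m[:165]=0;m[240:]=0;m[:,:260]=0;m[:,310:]=0
v,u=np.nonzero(m); print(u.min(),u.max(),v.min(),v.max())
b=onz(s,(u.min()+u.max())/2+.5,v.max()+1,.058); print('block far edge',b, 'centre',b+.018*np.array([.065,.998,0]))
# sled edges near plate front
for vv in (120,150,220):
    row=np.nonzero((im[vv,:,2]>im[vv,:,0]*1.5+20)&(np.arange(560)>200)&(np.arange(560)<360))[0]; print(vv,[onz(s,x,vv+.5,.008).round(4)[:2] for x in (row.min(),row.max()+1)])
plan(([b[0]+.0012,b[1]+.018,.026],down(86.2)))
```

```text
270 290 173 229
block far edge [ 0.57153365 -0.34588614  0.058     ] centre [ 0.57270365 -0.32792214  0.058     ]
120 [array([ 0.537 , -0.2673]), array([ 0.6155, -0.2726])]
150 [array([ 0.5354, -0.2911]), array([ 0.614 , -0.2964])]
220 [array([ 0.5319, -0.351 ]), array([ 0.6096, -0.3561])]
0.039,-0.003,0.900,-0.000,0.001,-0.000  rows>= 2.7
```

```bash
python3 -m pendant '[0.5,0.02,0,0.3,0,0,0, 0.5,0.039,0,0.6,0,0,0, 0.5,0.039,0,0.8,0,0,0, 0.5,0.039,0,0.9,0,0,0, 0.5,0.039,0,0.9,0,0,0, 0,0.039,0,0.9,0,0,0, 0,0.039,0,0.9,0,0,0, 0,0.039,0,0.9,0,0,0, 0,0.039,0,0.9,0,0,0, 0,0.039,0,0.9,0,0,0]' 40
python3 - <<'E'
from h import *
where()
st=r.get_state(); p=np.array(st['tool_pos'])
plan((p+[.0127,.1693,0],down(86.2)))
E
```

```text
clock: 2.65
tool_pos: [0.5748, -0.3262, 0.0269]
eef_rot: [0.729, 0.684, -0.0, 0.0]
contact_force: [-2.2, -0.3, 6.5]
opening: 0.153
finger_force: 40.0
t 2.6 pos [ 0.5748 -0.3262  0.0269] x-ang 86.35 z [ 0.    -0.001 -1.   ] open 0.153 F [-2.2 -0.3  6.5] grip 40.0
1.000,0.011,-0.001,0.000,0.001,0.002  rows>= 3.0
0.132,0.001,-0.000,0.000,0.000,0.000  rows>= 0.4
```

```bash
python3 -m pendant '[0,0.08,0,0,0,0,0, 0,0.2,0,0,0,0,0, 0,0.34,0,0,0,0,0, 0,0.48,0,0,0,0,0, 0,0.62,0,0,0,0,0, 0,0.76,0.01,0,0,0,0, 0,0.88,0.01,0,0,0,0, 0,0.96,0.01,0,0,0,0, 0,0.96,0.01,0,0,0,0]'
python3 - <<'E'
from h import *
where(); s=snap('wrist','w2'); print(s['cam_to_world'].round(3)); snap('top','top1'); snap('scene','scene1')
E
```

```text
clock: 3.55
tool_pos: [0.5864, -0.1816, 0.0269]
eef_rot: [0.729, 0.685, 0.0, 0.001]
contact_force: [-0.8, 1.2, 6.5]
opening: 0.158
finger_force: 40.0
t 3.5 pos [ 0.5864 -0.1816  0.0269] x-ang 86.45 z [ 0.002 -0.001 -1.   ] open 0.158 F [-0.8  1.2  6.5] grip 40.0
[[ 0.998  0.06   0.016  0.589]
 [-0.062  0.962  0.266 -0.113]
 [ 0.    -0.266  0.964  0.172]
 [ 0.     0.     0.     1.   ]]
```

View pics/w2.png

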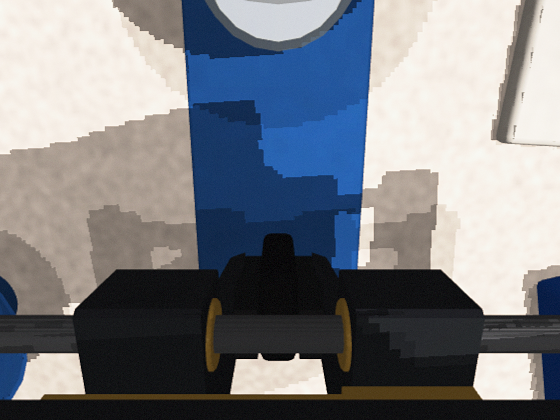

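The plate edges run from the near corner at (497,140). The sled edges and the jar's foot are also visible. I'll cross-check the stand axis against the foot plate.

Run:
```python
from h import *
s=ld('w2'); 
for p in ((497,140),(527,0)): print('w',onz(s,*p,.006).round(4))
im=s['img'].astype(int)
pts=[]
for vv in range(60,240,10):
    row=np.nonzero((im[vv,:,2]>im[vv,:,0]*1.5+15)&(np.arange(560)>170)&(np.arange(560)<400))[0]
    a,b=onz(s,row.min(),vv+.5,.008),onz(s,row.max()+1,vv+.5,.008); pts.append((a+b)[:2]/2)
pts=np.array(pts); k=np.polyfit(pts[:,1],pts[:,0],1); print('sled axis x at y=-.05,-.03:',np.polyval(k,[-.05,-.03]),'slope',k[0])
t=ld('top0')
g=cv2.cvtColor(t['img'],cv2.COLOR_RGB2GRAY)
for z in (0.0,.008):
  print([onz(t,*p,z).round(3)[:2].tolist() for p in ((280,126),(344,130),(341,176),(276,170))])
for n in ('top0','top1'):
  x=ld(n); print(n,rimfit(x,(.594,-.028),.174,.072,.8,1.2),rimfit(x,(.594,-.03),.106,.019,.6,1.5,sign=1))
for n in ('scene0','scene1'): x=ld(n); print(n,rimfit(x,(.594,-.028),.174,.072,.8,1.2))
# jar foot: nearest outer point row in w2
jar=np.array([im[v,270:300].mean() for v in range(20,70)]); print(jar.round(0).tolist())
x=ld('top1'); hsv=cv2.cvtColor(x['img'],cv2.COLOR_RGB2HSV)
c=cv2.resize(x['img'][110:300,230:430,::-1],None,fx=3,fy=3,interpolation=cv2.INTER_CUBIC); cv2.imwrite('pics/c2.png',c)
```

```text
w [ 0.6873 -0.1302  0.006 ]
w [ 0.694  -0.0739  0.006 ]
sled axis x at y=-.05,-.03: [0.59277604 0.59399198] slope 0.06079711075282199
[[0.829, 0.033], [0.818, -0.144], [0.689, -0.134], [0.705, 0.043]]
[[0.826, 0.033], [0.816, -0.143], [0.688, -0.133], [0.703, 0.043]]
top0 (array([ 0.59378557, -0.02817753]), np.float64(0.002360333934150985)) (array([ 0.58388215, -0.03247278]), np.float64(0.0013859935022919392))
top1 (array([ 0.5926515 , -0.02919592]), np.float64(0.004415046351376933)) (array([ 0.58212203, -0.02970973]), np.float64(0.001129250128099826))
scene0 (array([ 0.59683837, -0.03098422]), np.float64(0.0018273591021594066))
scene1 (array([ 0.59780796, -0.02762274]), np.float64(0.0024778638437767744))
[214.0, 214.0, 214.0, 215.0, 214.0, 214.0, 214.0, 215.0, 214.0, 215.0, 215.0, 214.0, 214.0, 215.0, 214.0, 215.0, 215.0, 214.0, 200.0, 179.0, 148.0, 106.0, 91.0, 90.0, 91.0, 91.0, 91.0, 90.0, 93.0, 95.0, 88.0, 78.0, 73.0, 73.0, 85.0, 94.0, 94.0, 94.0, 93.0, 94.0, 93.0, 93.0, 93.0, 94.0, 93.0, 93.0, 93.0, 94.0, 93.0, 93.0]
```

View pics/c2.png

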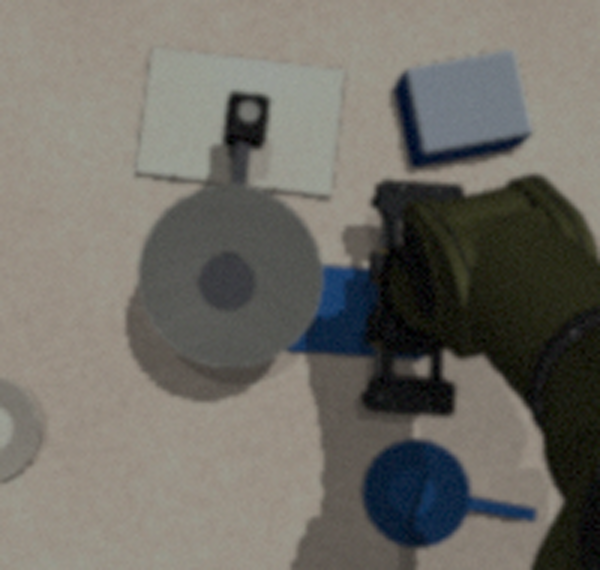

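```bash
python3 -m pendant '[0,0.04,0,0,0,0,0, 0,0.1,0,0,0,0,0, 0,0.15,0,0,0,0,0, 0,0.153,0,0,0,0,0, 0,0.153,0,0,0,0,0]'
python3 - <<'E'
from h import *
s=ld('w2')
for v in (49,50,51): print(onz(s,278,v,.008)+[.002,.032,0])
where(); s=snap('wrist','w3')
c=s['img'][:250]; 
a=s['img'][0:110,180:380,::-1]; b=s['img'][40:240,440:560,::-1]
out=np.zeros((600,800,3),np.uint8); out[:330,:600]=cv2.resize(a,None,fx=3,fy=3); q=cv2.resize(b,None,fx=1.5,fy=1.5); out[300:600,600:780]=q; cv2.imwrite('pics/c3.png',out)
E
```

```text
clock: 4.2
tool_pos: [0.5875, -0.1626, 0.0269]
eef_rot: [0.73, 0.683, -0.001, 0.002]
contact_force: [0.3, -4.7, 6.7]
opening: 0.153
finger_force: 40.0
[ 0.59257265 -0.05437931  0.008     ]
[ 0.59254845 -0.0547656   0.008     ]
[ 0.59252422 -0.05515241  0.008     ]
t 4.2 pos [ 0.5875 -0.1626  0.0269] x-ang 86.24 z [ 0.002 -0.004 -1.   ] open 0.153 F [ 0.3 -4.7  6.7] grip 40.0
```

View pics/c3.png

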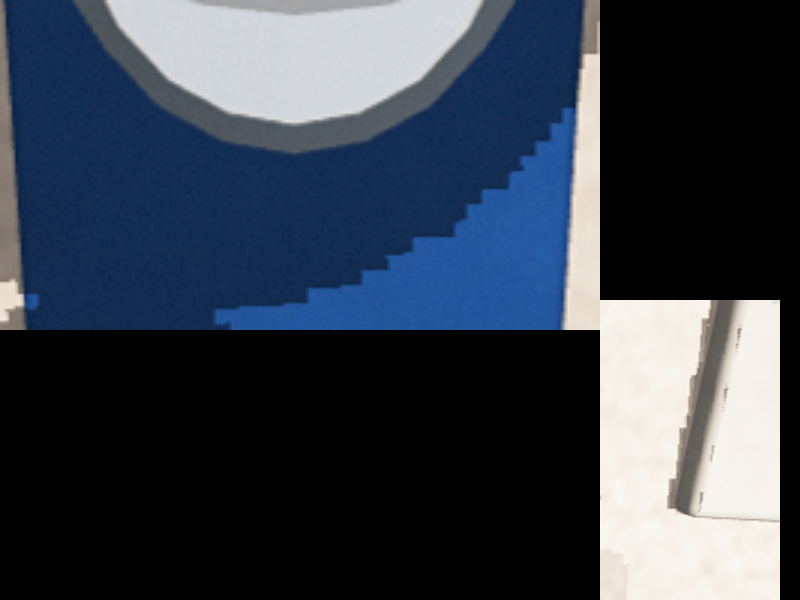

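Run:
```python
from h import *
s=ld('w3')
print('jar',onz(s,278.2,51,.008)+[.002,.032,0])
c=onz(s,491.5,183.5,0.0); print('corner',c)
# plate left edge slope: bottom (678->491.5 row 176) , top (712,300)->(514.7,40)
e=onz(s,514.7,40,.0); print(e, np.degrees(np.arctan2(e[0]-c[0],e[1]-c[1])))
for th in (-3.5,-4.5,-5.5):
    M=np.array([[np.cos(np.radians(th)),-np.sin(np.radians(th))],[np.sin(np.radians(th)),np.cos(np.radians(th))]]); print(th,c[:2]-M@[.105,-.09])
# top-view plate, subpixel: bright pale region vs table by colour
t=ld('top0'); hsv=cv2.cvtColor(cv2.GaussianBlur(t['img'],(0,0),1),cv2.COLOR_RGB2LAB); 
m=(hsv[...,1].astype(int)<128).astype(np.uint8); m[:118]=0;m[182:]=0;m[:,:268]=0;m[:,352:]=0
m=cv2.morphologyEx(m,cv2.MORPH_OPEN,np.ones((3,3))); k,l,stt,cc=cv2.connectedComponentsWithStats(m); i=1+np.argmax(stt[1:,4]); print(stt[i])
P=np.array([onz(t,u,v,.005)[:2] for v,u in np.argwhere(l==i)]).astype(np.float32); rc=cv2.minAreaRect(P); print(rc)
```

```text
jar [ 0.59398887 -0.0362053   0.008     ]
corner [ 0.69138242 -0.13288489  0.        ]
[ 0.69553825 -0.06937305  0.        ] 3.743749047520531
-3.5 [ 0.59207264 -0.03664266]
-4.5 [ 0.59376742 -0.03492412]
-5.5 [ 0.59549194 -0.03323542]
[ 273  126   74   56 2748]
((0.7448477149009705, -0.045408882200717926), (0.19160661101341248, 0.15328656136989594), 83.52804565429688)
```

Run:
```python
from h import *
s=snap('scene','scene2'); c=s['img'][150:290,170:330,::-1]; cv2.imwrite('pics/c4.png',cv2.resize(c,None,fx=4,fy=4,interpolation=cv2.INTER_CUBIC))
for p in ((.594,-.036,.092),(.594,-.036,.06),(.594,-.03,.106),(.594,-.03,.174)): print((proj(s,p)-[170,150])*4)
```

```text
[383.23064446 248.1867916 ]
[385.23903945 271.28324838]
[389.94273751 238.67905557]
[385.65076213 185.00677819]
```

View pics/c4.png

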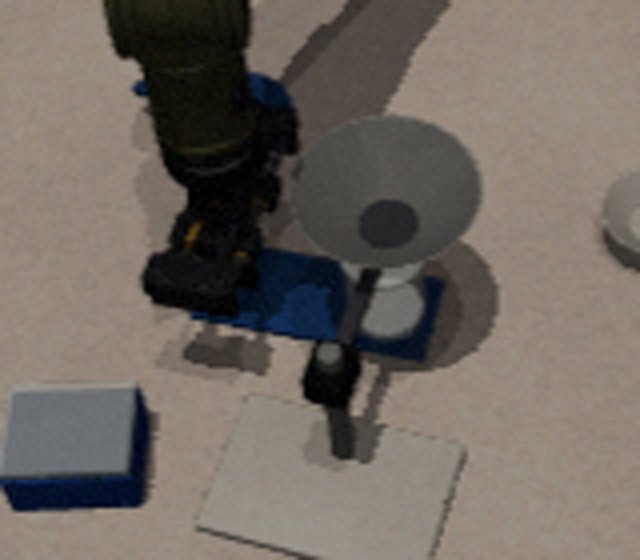

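```bash
python3 -m pendant '[0,0.015,0,0,0,0,0, 0,0.03,0,0,0,0,0, 0,0.03,0,0,0,0,0, 0,0.03,0,0,0,0,0]'
```

```text
clock: 4.7
tool_pos: [0.5876, -0.1598, 0.0269]
eef_rot: [0.73, 0.683, -0.002, 0.003]
contact_force: [-1.5, -7.8, 7.1]
opening: 0.156
finger_force: 40.0
```

```bash
python3 -m pendant '[0,0.012,0,0,0,0,0, 0,0.012,0,0,0,0,0, 0,0.012,0,0,0,0,0, 0.4,0.012,0,0,0,0,0, 0.4,0.012,0,0,0,0,0, 0.4,0.012,0,0,0,0,0, 0.4,0.012,0,-0.1,0,0,0, 0.4,0.012,0,-0.3,0,0,0, 0.4,0.012,0,-0.6,0,0,0, 0.4,0.012,0,-1,0,0,0, 0.4,0.012,0,-1,0,0,0]'
python3 -m pendant '[0.4,-0.5,0,-1,0,0,0, 0.4,-0.5,0,-1,0,0,0, 0.4,-0.5,0,-1,0,0,0, 0.4,-0.5,0,-1,0,0,0, 0.4,-0.5,0,-1,0,0,0]'
python3 - <<'E'
from h import *
where(); s=snap('scene','scene3'); c=s['img'][170:250,220:310,::-1]; 
s2=snap('wrist','w4'); out=np.zeros((420,1020,3),np.uint8); a=cv2.resize(c,None,fx=5,fy=5,interpolation=cv2.INTER_CUBIC); out[:400,:450]=a; out[:,460:]=s2['img'][:,:,::-1]; cv2.imwrite('pics/c5.png',cv2.resize(out,(800,330)))
print(proj(s2,[.594,-.03,.174]),proj(s2,[.594,-.03,.092]))
E
```

```text
clock: 5.8
tool_pos: [0.5907, -0.1525, 0.1823]
eef_rot: [0.729, 0.684, 0.004, 0.004]
contact_force: [0.9, 0.6, 0.0]
opening: 0.401
finger_force: 0.0
clock: 6.3
tool_pos: [0.5834, -0.2296, 0.3288]
eef_rot: [0.73, 0.683, 0.001, 0.003]
contact_force: [-0.3, -1.0, -0.5]
opening: 0.401
finger_force: 0.0
t 6.3 pos [ 0.5834 -0.2296  0.3288] x-ang 86.2 z [ 0.005 -0.002 -1.   ] open 0.401 F [-0.3 -1.  -0.5] grip 0.0
[278.96117889 -76.41234082] [278.78454458 -30.79501505]
```

View pics/c5.png

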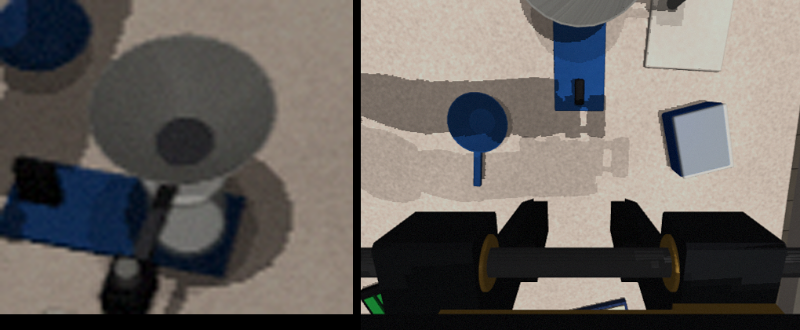

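Run:
```python
from h import *
s=ld('w4'); im=s['img']
c=im[0:150,190:480,::-1]; cv2.imwrite('pics/c6.png',cv2.resize(c,None,fx=2.75,fy=2.75,interpolation=cv2.INTER_CUBIC))
m=(im.astype(int).sum(2)<60); m[:90]=0;m[150:]=0;m[:,:240]=0;m[:,310:]=0
v,u=np.nonzero(m); print(u.min(),u.max(),v.min(),v.max())
b=onz(s,(u.min()+u.max()+1)/2,v.max()+1,.058); print('block far edge',b)
```

```text
273 284 100 133
block far edge [ 0.5846695  -0.18010113  0.058     ]
```

View pics/c6.png

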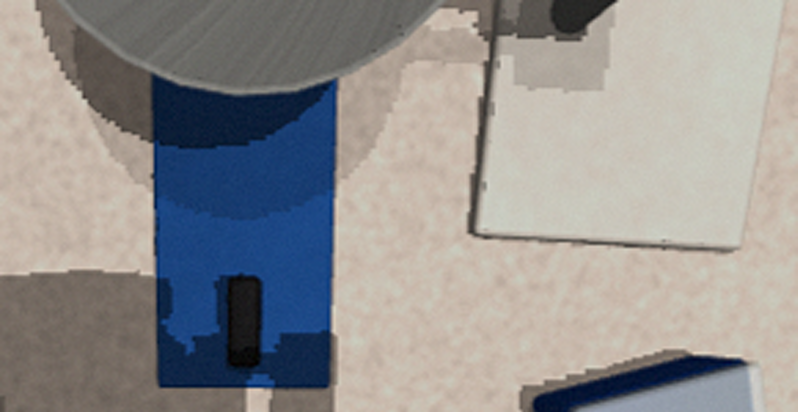

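Run:
```python
from h import *
s=ld('w4')
P=lambda u,v,z: onz(s,190+u/2.75,v/2.75,z)[:2]
a,b=P(474,236,.003),P(738,249,.003); d=b-a; th=np.arctan2(d[1],d[0]); print('plate',a,b,np.linalg.norm(d),np.degrees(th))
x=d/np.linalg.norm(d); y=np.array([-x[1],x[0]]); mid=(a+b)/2; print('axis from plate',mid-.165*x+.09*y)
e,f=P(158,386,.008),P(329,387,.008); l0,r0=P(153,100,.008),P(335,100,.008)
ax=((l0+r0)/2-(e+f)/2); L=np.linalg.norm(ax); ax/=L; print('sled',e,f,np.linalg.norm(f-e),'axis dir',ax,'jar',(e+f)/2+.16*ax)
bl=np.array([.58467,-.1801]); print('jar from block',bl+.148*ax)
print('rim near pt', P(245,95,.174), P(245,95,.174)+[0.003,.072])
```

```text
plate [ 0.69083086 -0.13158177] [ 0.80925589 -0.14476668] 0.11915675140406648 -6.352891867923778
axis from plate [ 0.59601527 -0.03046934]
sled [ 0.54420516 -0.18791901] [ 0.62284354 -0.19345198] 0.07883279563596758 axis dir [0.06589939 0.99782627] jar [ 0.59406825 -0.03103329]
jar from block [ 0.59442311 -0.03242171]
rim near pt [ 0.58955715 -0.10096193] [ 0.59255715 -0.02896193]
```

Run:
```python
from h import *
plan(([.38,.27,.33],down(24)))
print(r.get_state()['q'])
```

```text
1.000,-0.481,-0.009,-0.000,0.000,0.215  rows>= 3.3
0.998,-1.000,-0.012,-0.000,0.000,0.274  rows>= 4.2
0.365,-0.987,-0.009,-0.000,0.000,0.204  rows>= 3.2
[ 0.5548838   0.63187175 -0.47624249  1.44030513  0.30125878  1.14384387
 -0.03045381]
```

```bash
python3 -m pendant '[0.4,1,-0.481,-0.009,0,0,0.215, 0.4,1,-0.481,-0.009,0,0,0.215, 0.4,1,-0.481,-0.009,0,0,0.215, 0.4,1,-0.481,-0.009,0,0,0.215]'
python3 -m pendant '[0.4,1,-1,-0.012,0,0,0.274, 0.4,1,-1,-0.012,0,0,0.274, 0.4,1,-1,-0.012,0,0,0.274, 0.4,1,-1,-0.012,0,0,0.274, 0.4,1,-1,-0.012,0,0,0.274]'
python3 -m pendant '[0.4,0.365,-0.987,-0.009,0,0,0.204, 0.4,0.365,-0.987,-0.009,0,0,0.204, 0.4,0.365,-0.987,-0.009,0,0,0.204, 0.4,0.365,-0.987,-0.009,0,0,0.204, 0.4,0.365,-0.987,-0.009,0,0,0.204, 0.4,0.365,-0.987,-0.009,0,0,0.204, 0.4,0.365,-0.987,-0.009,0,0,0.204]'
python3 - <<'E'
from h import *
where(); s=snap('wrist','w5'); print(r.get_state()['q'].round(2))
for c in ((.44,.408),(.47,.281),(.48,.17)): print(proj(s,[*c,.036]), rimfit(s,c,.036,.047), rimfit(s,c,.014,.02,.6,1.5,sign=-1))
E
```

```text
clock: 6.8
tool_pos: [0.5166, -0.0664, 0.3257]
eef_rot: [0.831, 0.556, -0.001, -0.003]
contact_force: [1.4, -0.2, -0.5]
opening: 0.4
finger_force: 0.0
clock: 7.3
tool_pos: [0.4368, 0.1289, 0.3278]
eef_rot: [0.931, 0.366, -0.001, -0.001]
contact_force: [0.1, -0.4, -0.1]
opening: 0.402
finger_force: 0.0
clock: 8.0
tool_pos: [0.3817, 0.2674, 0.3295]
eef_rot: [0.978, 0.207, -0.001, 0.001]
contact_force: [-0.2, 0.3, 0.9]
opening: 0.396
finger_force: 0.0
t 8.0 pos [0.3817 0.2674 0.3295] x-ang 23.85 z [-0.001 -0.002 -1.   ] open 0.396 F [-0.2  0.3  0.9] grip 0.0
[-0.51  0.37 -0.29  1.89  0.13  0.9  -2.01]
[187.41751223  74.5386618 ] (array([0.44047693, 0.41220087]), np.float64(0.0008919895026343952)) (array([0.43953985, 0.40459676]), np.float64(0.0018826952935995043))
[299.24455997  96.467829  ] (array([0.46876057, 0.28742443]), np.float64(0.0009272176800684574)) (array([0.47216384, 0.27945108]), np.float64(0.0017860107846007934))
[387.61007307 128.03867903] (array([0.47715037, 0.17886588]), np.float64(0.0016891363310754942)) (array([0.48583074, 0.16494662]), np.float64(0.0018022169209551218))
```

View pics/w5.png

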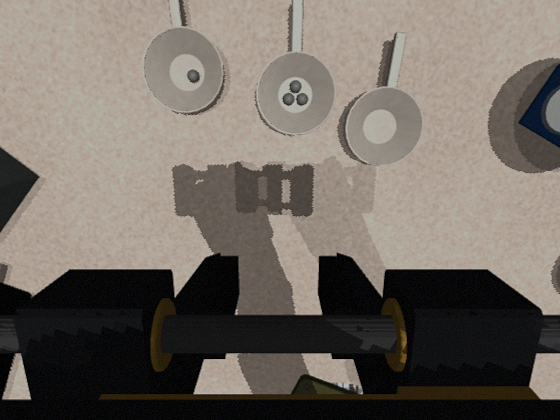

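Run:
```python
from h import *
s=ld('w5')
for n,c,h1,h2 in (('L',(184,70),(181.5,26),(176,0)),('M',(296,93.5),(297,48),(298,3)),('R',(383.5,126),(392.5,85),(400,33))):
    C=onz(s,*c,.036)[:2]; A,B=onz(s,*h1,.036)[:2],onz(s,*h2,.036)[:2]; d=B-A; a=np.degrees(np.arctan2(d[1],d[0])); u=d/np.linalg.norm(d)
    k=np.degrees(np.arctan2(*(B-C)[::-1])); print(n,'c',C.round(4),'handle ang',a.round(1),'from centre',k.round(1),'|A-C|,|B-C|',np.linalg.norm(A-C).round(3),np.linalg.norm(B-C).round(3),'grasp',(C+.07*(B-C)/np.linalg.norm(B-C)).round(4))
g=np.array([.472,.286])
```

```text
L c [0.443  0.4132] handle ang 33.0 from centre 26.8 |A-C|,|B-C| 0.045 0.071 grasp [0.5055 0.4448]
M c [0.4715 0.2858] handle ang 23.3 from centre 23.3 |A-C|,|B-C| 0.049 0.094 grasp [0.5358 0.3135]
R c [0.4801 0.1756] handle ang 20.0 from centre 17.9 |A-C|,|B-C| 0.046 0.101 grasp [0.5467 0.1971]
```

Run:
```python
from h import *
plan(([.5358,.3135,.09],down(23.3)),([.5358,.3135,.014],down(23.3)))
```

```text
0.667,0.083,1.000,0.001,0.000,0.004  rows>= 3.6
0.398,0.048,0.597,0.000,0.000,0.002  rows>= 2.2
0.000,0.000,0.507,-0.000,0.000,0.000  rows>= 1.5
```

```bash
python3 -m pendant '[0.4,0.667,0.083,1,0,0,0.004, 0.4,0.667,0.083,1,0,0,0.004, 0.4,0.667,0.083,1,0,0,0.004, 0.4,0.667,0.083,1,0,0,0.004]'
python3 -m pendant '[0.4,0.398,0.048,0.597,0,0,0, 0.4,0.398,0.048,0.597,0,0,0, 0.4,0.398,0.048,0.597,0,0,0, 0.4,0.398,0.048,0.597,0,0,0, 0.4,0.398,0.048,0.597,0,0,0]'
python3 - <<'E'
from h import *
where(); plan(([.5358,.3135,.014],down(23.3)))
s=snap('scene','scene4'); 
for z in (.09,.036): print(proj(s,[.5358,.3135,z]))
E
```

```text
clock: 8.45
tool_pos: [0.4794, 0.2964, 0.1771]
eef_rot: [0.979, 0.203, -0.001, 0.001]
contact_force: [-0.4, -0.4, -0.3]
opening: 0.401
finger_force: 0.0
clock: 8.95
tool_pos: [0.5352, 0.3157, 0.0922]
eef_rot: [0.979, 0.204, 0.0, -0.0]
contact_force: [-0.4, 0.2, 1.8]
opening: 0.399
finger_force: 0.0
t 8.9 pos [0.5352 0.3157 0.0922] x-ang 23.6 z [ 0.001  0.001 -1.   ] open 0.399 F [-0.4  0.2  1.8] grip 0.0
-0.003,0.015,0.521,-0.000,-0.001,0.003  rows>= 1.6
[378.79526486 210.74333479]
[375.57747812 220.37114659]
```

```bash
python3 -m pendant '[0.4,0,0.015,0.2,0,0,0, 0.4,0,0.015,0.4,0,0,0, 0.4,0,0.015,0.5,0,0,0, 0.4,0,0.015,0.52,0,0,0, 0.3,0,0.015,0.52,0,0,0, 0.2,0,0.015,0.52,0,0,0, 0,0,0.015,0.52,0,0,0, 0,0,0.015,0.52,0,0,0, 0,0,0.015,0.52,0,0,0, 0,0,0.015,0.52,0,0,0]' 40
python3 -m pendant '[0,0,0,-0.03,0,0,0, 0,0,0,-0.1,0,0,0, 0,0,0,-0.2,0,0,0, 0,0,0,-0.35,0,0,0, 0,0,0,-0.5,0,0,0, 0,0,0,-0.65,0,0,0, 0,0,0,-0.8,0,0,0, 0,0,0,-0.95,0,0,0, 0,0,0,-1,0,0,0]'
python3 - <<'E'
from h import *
where(); s=snap('scene','scene4');s=snap('top','top4'); c=s['img'][150:330,120:360,::-1]; cv2.imwrite('pics/c7.png',cv2.resize(c,None,fx=3,fy=3,interpolation=cv2.INTER_CUBIC))
E
```

```text
clock: 10.0
tool_pos: [0.5372, 0.3145, 0.0133]
eef_rot: [0.979, 0.205, 0.001, -0.0]
contact_force: [1.2, 0.6, 2.7]
opening: 0.127
finger_force: 40.0
clock: 10.9
tool_pos: [0.5371, 0.3148, 0.166]
eef_rot: [0.979, 0.205, 0.002, -0.001]
contact_force: [0.4, 0.7, -0.9]
opening: 0.125
finger_force: 40.0
t 10.9 pos [0.5371 0.3148 0.166 ] x-ang 23.63 z [ 0.004  0.003 -1.   ] open 0.125 F [ 0.4  0.7 -0.9] grip 40.0
```

View pics/c7.png

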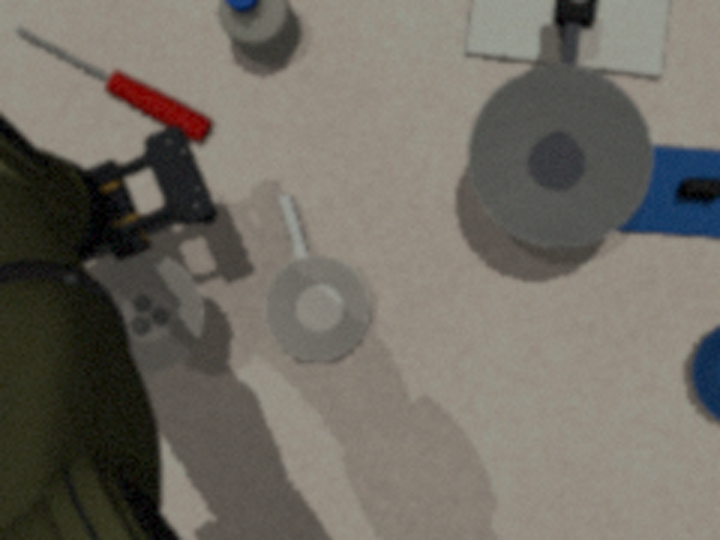

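```bash
cat >> h.py <<'E'
def pit(a,th):  # tool x along azimuth a (deg) then pitched so z swings forward by th
    u=np.array([np.cos(np.radians(a)),np.sin(np.radians(a)),0]); k=np.array([0,0,1.]); t=np.radians(th)
    x=u*np.cos(t)+k*np.sin(t); z=-k*np.cos(t)+u*np.sin(t); return R.from_matrix(np.stack([x,np.cross(z,x),z],1))
LIP=np.array([-.1185,0,-.0227])
def pourpose(a,th,lip): Q=pit(a,th); return np.array(lip)-Q.apply(LIP),Q
def ramp(P0,Q0,way,g=0):
    for P,Q in way: print(','.join(f'{v:.3f}' for v in (g,*(Q0.inv().apply(P-P0)/.15),*((Q0.inv()*Q).as_rotvec()/(np.pi/2)))))
E
python3 - <<'E'
from h import *
plan(([.56,.29,.28],down(20)),pourpose(0,0,[.609,-.03,.247]))
E
```

```text
0.080,0.211,-0.772,-0.000,-0.002,0.040  rows>= 2.4
0.134,1.000,0.156,0.000,0.000,0.093  rows>= 3.1
0.287,1.000,0.160,0.000,0.000,0.096  rows>= 3.2
0.150,0.326,0.055,0.000,0.000,0.033  rows>= 1.1
```

```bash
python3 -m pendant '[0,0.02,0.05,-0.2,0,0,0.01, 0,0.04,0.1,-0.4,0,0,0.02, 0,0.06,0.16,-0.6,0,0,0.03, 0,0.08,0.211,-0.772,0,0,0.04]'
python3 -m pendant '[0,0.02,0.12,0.02,0,0,0.012, 0,0.04,0.28,0.045,0,0,0.026, 0,0.06,0.46,0.07,0,0,0.043, 0,0.09,0.64,0.1,0,0,0.06, 0,0.11,0.82,0.13,0,0,0.076, 0,0.134,1,0.156,0,0,0.093]'
python3 -m pendant '[0,0.05,0.18,0.03,0,0,0.017, 0,0.1,0.36,0.06,0,0,0.035, 0,0.155,0.54,0.086,0,0,0.052, 0,0.21,0.72,0.115,0,0,0.069, 0,0.25,0.88,0.14,0,0,0.084, 0,0.287,1,0.16,0,0,0.096]'
python3 -m pendant '[0,0.05,0.11,0.02,0,0,0.01, 0,0.1,0.22,0.035,0,0,0.02, 0,0.15,0.326,0.055,0,0,0.033, 0,0.15,0.326,0.055,0,0,0.033, 0,0.15,0.326,0.055,0,0,0.033]'
python3 - <<'E'
from h import *
where(); print(r.get_state()['q'].round(2))
P0,Q0=pourpose(0,0,[.609,-.03,.247]); plan((P0,Q0))
ramp(P0,Q0,[pourpose(0,t,[.609,-.03,z]) for t,z in ((6,.24),(12,.232),(18,.224),(24,.214),(30,.205),(36,.196),(40,.190),(40,.190))])
snap('top','top5')
E
```

```text
clock: 11.4
tool_pos: [0.5596, 0.289, 0.2785]
eef_rot: [0.985, 0.174, -0.001, 0.0]
contact_force: [0.6, 0.7, -1.8]
opening: 0.128
finger_force: 40.0
clock: 12.0
tool_pos: [0.6292, 0.1533, 0.252]
eef_rot: [0.995, 0.101, -0.002, 0.001]
contact_force: [-0.3, -0.3, -1.2]
opening: 0.129
finger_force: 40.0
clock: 12.6
tool_pos: [0.7022, 0.0145, 0.2288]
eef_rot: [1.0, 0.025, -0.002, 0.001]
contact_force: [1.0, -0.2, -1.5]
opening: 0.125
finger_force: 40.0
clock: 13.1
tool_pos: [0.7273, -0.0293, 0.2224]
eef_rot: [1.0, 0.001, -0.0, -0.001]
contact_force: [0.3, 0.2, -1.8]
opening: 0.125
finger_force: 40.0
t 13.1 pos [ 0.7273 -0.0293  0.2224] x-ang 0.08 z [-0.001  0.001 -1.   ] open 0.125 F [ 0.3  0.2 -1.8] grip 40.0
[ 0.05  0.86 -0.16  1.22  0.14  1.08 -1.69]
0.001,0.005,-0.013,-0.001,0.001,0.001  rows>= 0.0
0.000,0.011,0.000,-0.037,0.000,0.067,0.000
0.000,0.014,0.000,-0.068,0.000,0.133,0.000
0.000,0.008,0.000,-0.098,0.000,0.200,0.000
0.000,-0.007,0.000,-0.114,0.000,0.267,0.000
0.000,-0.030,0.000,-0.135,0.000,0.333,0.000
0.000,-0.062,0.000,-0.153,0.000,0.400,0.000
0.000,-0.088,0.000,-0.163,0.000,0.444,0.000
0.000,-0.088,0.000,-0.163,0.000,0.444,0.000
```

```bash
python3 -m pendant '[0,0.011,0,-0.037,0,0.067,0, 0,0.014,0,-0.068,0,0.133,0, 0,0.008,0,-0.098,0,0.2,0, 0,-0.007,0,-0.114,0,0.267,0, 0,-0.03,0,-0.135,0,0.333,0, 0,-0.062,0,-0.153,0,0.4,0, 0,-0.088,0,-0.163,0,0.444,0, 0,-0.088,0,-0.163,0,0.444,0]'
python3 - <<'E'
from h import *
where(); print(r.get_state()['q'].round(2))
P0,Q0=pourpose(0,40,[.609,-.03,.19]); plan((P0,Q0))
ramp(P0,Q0,[pourpose(0,t,[.609,-.03,z]) for t,z in ((44,.188),(47,.187),(50,.186),(53,.186),(56,.186),(59,.186),(62,.186),(66,.186),(70,.186),(75,.186),(80,.186),(80,.186))])
snap('top','top6')
E
```

```text
clock: 13.95
tool_pos: [0.7314, -0.0346, 0.2673]
eef_rot: [0.952, 0.0, 0.306, 0.004]
contact_force: [1.0, 0.7, -1.5]
opening: 0.127
finger_force: 40.0
t 13.9 pos [ 0.7314 -0.0346  0.2673] x-ang 0.21 z [ 0.583 -0.008 -0.813] open 0.127 F [ 1.   0.7 -1.5] grip 40.0
[ 0.01  0.62 -0.05  1.86  0.92  0.07 -2.5 ]
-0.164,-0.031,0.034,0.005,0.048,0.002  rows>= 0.5
0.000,0.000,0.000,-0.045,0.000,0.044,0.000
0.000,-0.000,0.000,-0.082,0.000,0.078,0.000
0.000,-0.003,0.000,-0.119,0.000,0.111,0.000
0.000,-0.003,0.000,-0.161,0.000,0.144,0.000
0.000,-0.006,0.000,-0.203,0.000,0.178,0.000
0.000,-0.011,0.000,-0.245,0.000,0.211,0.000
0.000,-0.018,0.000,-0.287,0.000,0.244,0.000
0.000,-0.031,0.000,-0.341,0.000,0.289,0.000
0.000,-0.047,0.000,-0.395,0.000,0.333,0.000
0.000,-0.073,0.000,-0.460,0.000,0.389,0.000
0.000,-0.105,0.000,-0.523,0.000,0.444,0.000
0.000,-0.105,0.000,-0.523,0.000,0.444,0.000
```

The IK hits j7's limit while swinging j5 and j7 around the wrist singularity. The pour needs the half-turned grasp, so I'll level the cup, set it back down, and regrip it turned by 180°.

Run:
```python
from h import *
P,Q=pourpose(0,0,[.609,-.03,.247])
plan((P,Q),([.56,.29,.24],down(20)),([.537,.315,.1],down(23.6)))
```

```text
-0.196,-0.032,0.223,0.005,-0.398,0.001  rows>= 4.2
-0.523,-1.000,-0.049,-0.000,-0.000,-0.104  rows>= 3.4
-0.330,-1.000,-0.046,-0.000,-0.000,-0.097  rows>= 3.2
-0.037,-0.223,-0.010,-0.000,-0.000,-0.021  rows>= 0.7
-0.087,-0.209,0.933,-0.000,-0.000,-0.040  rows>= 2.9
```

```bash
python3 -m pendant '[0,-0.03,-0.004,0.03,0,-0.057,0, 0,-0.06,-0.01,0.06,0.001,-0.114,0, 0,-0.09,-0.014,0.1,0.002,-0.17,0, 0,-0.12,-0.018,0.13,0.003,-0.227,0, 0,-0.14,-0.023,0.16,0.004,-0.284,0, 0,-0.17,-0.028,0.19,0.005,-0.341,0, 0,-0.196,-0.032,0.223,0.005,-0.398,0, 0,-0.196,-0.032,0.223,0.005,-0.398,0, 0,-0.196,-0.032,0.223,0.005,-0.398,0]'
python3 - <<'E'
from h import *
where(); print(r.get_state()['q'].round(2))
plan(([.56,.29,.24],down(20)),([.537,.315,.1],down(23.6)))
E
```

```text
clock: 14.9
tool_pos: [0.7273, -0.0305, 0.2221]
eef_rot: [1.0, 0.0, -0.002, -0.0]
contact_force: [-0.1, -0.8, -1.3]
opening: 0.125
finger_force: 40.0
t 14.9 pos [ 0.7273 -0.0305  0.2221] x-ang 0.01 z [-0.004  0.001 -1.   ] open 0.125 F [-0.1 -0.8 -1.3] grip 40.0
[ 0.25  0.92 -0.63  1.2   0.53  1.19 -1.96]
-0.522,-1.000,-0.053,-0.000,0.001,-0.104  rows>= 3.4
-0.329,-1.000,-0.051,-0.000,0.001,-0.097  rows>= 3.2
-0.038,-0.227,-0.011,-0.000,0.000,-0.021  rows>= 0.7
-0.087,-0.209,0.933,-0.000,0.000,-0.040  rows>= 2.9
```

```bash
python3 -m pendant '[0,-0.06,-0.12,-0.01,0,0,-0.012, 0,-0.15,-0.28,-0.02,0,0,-0.03, 0,-0.24,-0.46,-0.025,0,0,-0.048, 0,-0.33,-0.64,-0.03,0,0,-0.066, 0,-0.43,-0.82,-0.04,0,0,-0.085, 0,-0.522,-1,-0.053,0,0,-0.104]'
python3 -m pendant '[0,-0.06,-0.18,-0.01,0,0,-0.017, 0,-0.12,-0.36,-0.02,0,0,-0.035, 0,-0.18,-0.54,-0.03,0,0,-0.052, 0,-0.24,-0.72,-0.04,0,0,-0.07, 0,-0.29,-0.88,-0.045,0,0,-0.085, 0,-0.329,-1,-0.051,0,0,-0.097]'
python3 -m pendant '[0,-0.02,-0.11,-0.01,0,0,-0.01, 0,-0.03,-0.18,-0.01,0,0,-0.018, 0,-0.038,-0.227,-0.011,0,0,-0.021, 0,-0.038,-0.227,-0.011,0,0,-0.021]'
python3 -m pendant '[0,-0.02,-0.05,0.15,0,0,-0.01, 0,-0.03,-0.08,0.3,0,0,-0.015, 0,-0.04,-0.12,0.45,0,0,-0.02, 0,-0.05,-0.15,0.6,0,0,-0.026, 0,-0.065,-0.18,0.75,0,0,-0.034, 0,-0.087,-0.209,0.88,0,0,-0.04, 0,-0.087,-0.209,0.933,0,0,-0.04, 0,-0.087,-0.209,0.933,0,0,-0.04]'
python3 - <<'E'
from h import *
where(); print(r.get_state()['q'].round(2))
E
```

```text
clock: 15.5
tool_pos: [0.6479, 0.1191, 0.2315]
eef_rot: [0.997, 0.082, -0.001, 0.0]
contact_force: [0.6, 0.3, -1.9]
opening: 0.129
finger_force: 40.0
clock: 16.1
tool_pos: [0.5749, 0.2599, 0.2392]
eef_rot: [0.987, 0.158, -0.002, -0.0]
contact_force: [-0.9, 0.3, -1.5]
opening: 0.125
finger_force: 40.0
clock: 16.5
tool_pos: [0.5608, 0.2891, 0.2396]
eef_rot: [0.985, 0.173, -0.002, 0.0]
contact_force: [-0.4, 0.2, -1.3]
opening: 0.129
finger_force: 40.0
clock: 17.3
tool_pos: [0.538, 0.312, 0.0986]
eef_rot: [0.979, 0.202, -0.003, 0.001]
contact_force: [0.2, -0.2, -1.1]
opening: 0.127
finger_force: 40.0
t 17.3 pos [0.538  0.312  0.0986] x-ang 23.35 z [-0.005 -0.004 -1.   ] open 0.127 F [ 0.2 -0.2 -1.1] grip 40.0
[-0.27  0.94 -0.62  1.66  0.72  0.79 -2.39]
```

```bash
python3 -m pendant '[0,0,0,0.15,0,0,0, 0,0,0,0.3,0,0,0, 0,0,0,0.42,0,0,0, 0,0,0,0.5,0,0,0, 0,0,0,0.55,0,0,0, 0,0,0,0.57,0,0,0, 0,0,0,0.575,0,0,0]'
python3 -m pendant '[0.4,0,0,0,0,0,0, 0.4,0,0,0,0,0,0, 0.4,0,0,0,0,0,0, 0.4,0,0,-0.05,0,0,0, 0.4,0,0,-0.2,0,0,0, 0.4,0,0,-0.5,0,0,0, 0.4,0,0,-0.55,0,0,0]'
python3 -m pendant '[0.4,0,0,0,0,0,-1, 0.4,0,0,0,0,0,-1, 0.4,0,0,0,0,0,-1, 0.4,0,0,0,0,0,-1, 0.4,0,0,0,0,0,-1, 0.4,0,0,0,0,0,-1, 0.4,0,0,0,0,0,-1, 0.4,0,0,0,0,0,-1, 0.4,0,0,0,0,0,-1, 0.4,0,0,0,0,0,-1, 0.4,0,0,0,0,0,-1]'
python3 -m pendant '[0.4,0,0,0,0,0,-1, 0.4,0,0,0,0,0,-1, 0.4,0,0,0,0,0,-1, 0.4,0,0,0,0,0,-1, 0.4,0,0,0,0,0,-1, 0.4,0,0,0,0,0,-1, 0.4,0,0,0,0,0,-1, 0.4,0,0,0,0,0,-1, 0.4,0,0,0,0,0,-1, 0.4,0,0,0,0,0,-1, 0.4,0,0,0,0,0,-1]'
python3 - <<'E'
from h import *
where(); print(r.get_state()['q'].round(2))
plan(([.5378,.3122,.014],down(203.4)))
E
```

```text
clock: 18.0
tool_pos: [0.5377, 0.3133, 0.0138]
eef_rot: [0.979, 0.203, -0.002, 0.001]
contact_force: [0.0, -0.5, 0.2]
opening: 0.132
finger_force: 40.0
clock: 18.7
tool_pos: [0.5398, 0.316, 0.1012]
eef_rot: [0.979, 0.203, 0.002, -0.002]
contact_force: [0.6, 0.1, 0.8]
opening: 0.399
finger_force: 0.0
clock: 19.8
tool_pos: [0.5378, 0.3131, 0.096]
eef_rot: [0.547, 0.837, -0.002, -0.001]
contact_force: [-1.1, -0.2, -0.2]
opening: 0.402
finger_force: 0.0
clock: 20.9
tool_pos: [0.5379, 0.313, 0.096]
eef_rot: [-0.205, 0.979, -0.001, -0.002]
contact_force: [0.0, -0.1, -0.6]
opening: 0.402
finger_force: 0.0
t 20.9 pos [0.5379 0.313  0.096 ] x-ang -156.33 z [-0.004 -0.002 -1.   ] open 0.402 F [ 0.  -0.1 -0.6] grip 0.0
[-0.04  1.17 -1.21  1.65  1.17  1.21  0.44]
0.001,-0.004,0.547,-0.000,-0.003,0.003  rows>= 1.6
```

```bash
cat >> h.py <<'E'
def pitr(a,th): return pit(a,th)*R.from_euler('z',180,degrees=True)
def pr(a,th,lip,L=(.1185,0,-.0227)): Q=pitr(a,th); return np.array(lip)-Q.apply(L),Q
E
python3 -m pendant '[0.4,0,0,0.2,0,0,0, 0.4,0,0,0.4,0,0,0, 0.4,0,0,0.52,0,0,0, 0.4,0,0,0.547,0,0,0, 0.3,0,0,0.547,0,0,0, 0.2,0,0,0.547,0,0,0, 0,0,0,0.547,0,0,0, 0,0,0,0.547,0,0,0, 0,0,0,0.547,0,0,0, 0,0,0,0.547,0,0,0]' 40
python3 -m pendant '[0,0,0,-0.03,0,0,0, 0,0,0,-0.1,0,0,0, 0,0,0,-0.2,0,0,0, 0,0,0,-0.35,0,0,0, 0,0,0,-0.5,0,0,0, 0,0,0,-0.65,0,0,0, 0,0,0,-0.8,0,0,0, 0,0,0,-0.95,0,0,0, 0,0,0,-1,0,0,0]'
python3 - <<'E'
from h import *
where(); print(r.get_state()['q'].round(2))
plan(([.56,.29,.25],down(200)),pr(0,0,[.609,-.03,.25]))
E
```

```text
clock: 21.9
tool_pos: [0.5383, 0.3138, 0.0148]
eef_rot: [-0.203, 0.979, -0.0, -0.001]
contact_force: [2.1, 1.1, 3.4]
opening: 0.127
finger_force: 40.0
clock: 22.8
tool_pos: [0.5382, 0.3148, 0.1674]
eef_rot: [-0.203, 0.979, 0.001, -0.0]
contact_force: [0.6, 0.8, -0.4]
opening: 0.127
finger_force: 40.0
t 22.8 pos [0.5382 0.3148 0.1674] x-ang -156.53 z [-0.001  0.001 -1.   ] open 0.127 F [ 0.6  0.8 -0.4] grip 40.0
[-0.02  1.08 -1.27  1.61  1.07  1.28  0.5 ]
-0.067,-0.209,-0.551,0.001,-0.000,0.039  rows>= 1.8
-0.134,-1.000,0.063,-0.000,-0.000,0.093  rows>= 3.0
-0.287,-1.000,0.065,-0.000,-0.000,0.096  rows>= 3.1
-0.150,-0.326,0.023,-0.000,-0.000,0.033  rows>= 1.1
```

```bash
python3 -m pendant '[0,-0.02,-0.05,-0.15,0,0,0.01, 0,-0.04,-0.1,-0.3,0,0,0.02, 0,-0.05,-0.16,-0.45,0,0,0.03, 0,-0.067,-0.209,-0.551,0,0,0.039]'
python3 -m pendant '[0,-0.02,-0.12,0.01,0,0,0.012, 0,-0.04,-0.28,0.02,0,0,0.026, 0,-0.06,-0.46,0.03,0,0,0.043, 0,-0.09,-0.64,0.04,0,0,0.06, 0,-0.11,-0.82,0.05,0,0,0.076, 0,-0.134,-1,0.063,0,0,0.093]'
python3 -m pendant '[0,-0.05,-0.18,0.01,0,0,0.017, 0,-0.1,-0.36,0.02,0,0,0.035, 0,-0.155,-0.54,0.035,0,0,0.052, 0,-0.21,-0.72,0.045,0,0,0.069, 0,-0.25,-0.88,0.055,0,0,0.084, 0,-0.287,-1,0.065,0,0,0.096]'
python3 -m pendant '[0,-0.05,-0.11,0.01,0,0,0.01, 0,-0.1,-0.22,0.015,0,0,0.02, 0,-0.15,-0.326,0.023,0,0,0.033, 0,-0.15,-0.326,0.023,0,0,0.033, 0,-0.15,-0.326,0.023,0,0,0.033]'
python3 - <<'E'
from h import *
where(); print(r.get_state()['q'].round(2))
P0,Q0=pr(0,0,[.609,-.03,.25]); plan((P0,Q0))
ramp(P0,Q0,[pr(0,t,[.609,-.03,z]) for t,z in ((6,.24),(12,.232),(18,.224),(24,.214),(30,.207),(36,.2),(40,.195))])
E
```

```text
clock: 23.2
tool_pos: [0.5603, 0.2886, 0.2484]
eef_rot: [-0.173, 0.985, -0.0, -0.001]
contact_force: [-0.2, -0.2, -0.7]
opening: 0.128
finger_force: 40.0
clock: 23.8
tool_pos: [0.6304, 0.1517, 0.2354]
eef_rot: [-0.099, 0.995, -0.002, -0.003]
contact_force: [0.3, -0.4, -1.4]
opening: 0.129
finger_force: 40.0
clock: 24.4
tool_pos: [0.7024, 0.0124, 0.2254]
eef_rot: [-0.023, 1.0, -0.002, -0.003]
contact_force: [-0.1, 0.0, -2.4]
opening: 0.126
finger_force: 40.0
clock: 24.9
tool_pos: [0.7266, -0.0308, 0.2235]
eef_rot: [0.0, 1.0, -0.001, -0.002]
contact_force: [0.7, 1.4, -0.6]
opening: 0.132
finger_force: 40.0
t 24.9 pos [ 0.7266 -0.0308  0.2235] x-ang 179.99 z [-0.005 -0.001 -1.   ] open 0.132 F [ 0.7  1.4 -0.6] grip 40.0
[ 0.43  1.09 -1.24  1.19  1.    1.48  0.92]
-0.006,0.005,-0.026,-0.001,-0.003,-0.000  rows>= 0.1
0.000,-0.011,-0.000,-0.017,0.000,-0.067,0.000
0.000,-0.014,-0.000,-0.048,0.000,-0.133,-0.000
0.000,-0.008,-0.000,-0.078,0.000,-0.200,0.000
0.000,0.007,0.000,-0.094,0.000,-0.267,0.000
0.000,0.030,0.000,-0.129,0.000,-0.333,0.000
0.000,0.062,0.000,-0.160,0.000,-0.400,0.000
0.000,0.088,0.000,-0.177,0.000,-0.444,0.000
```

```bash
python3 -m pendant '[0,-0.011,0,-0.03,0,-0.067,0, 0,-0.014,0,-0.06,0,-0.133,0, 0,-0.008,0,-0.09,0,-0.2,0, 0,0.007,0,-0.11,0,-0.267,0, 0,0.03,0,-0.14,0,-0.333,0, 0,0.062,0,-0.17,0,-0.4,0, 0,0.088,0,-0.19,0,-0.444,0, 0,0.088,0,-0.19,0,-0.444,0, 0,0.088,0,-0.19,0,-0.444,0]'
python3 - <<'E'
from h import *
where(); st=r.get_state(); print(st['q'].round(2))
p=np.array(st['tool_pos']);q=R.from_quat(st['eef_rot']); print('lip',(p+q.apply([.1185,0,-.0227])).round(3))
plan(pr(0,40,[.609,-.03,.195]))
E
```

```text
clock: 25.8
tool_pos: [0.7137, -0.0304, 0.2525]
eef_rot: [-0.001, 0.941, -0.001, 0.339]
contact_force: [-0.2, -0.1, -1.0]
opening: 0.128
finger_force: 40.0
t 25.8 pos [ 0.7137 -0.0304  0.2525] x-ang -179.88 z [ 0.638 -0.001 -0.77 ] open 0.128 F [-0.2 -0.1 -1. ] grip 40.0
[ 0.62  0.91 -1.21  1.96  1.83  0.87  0.03]
lip [ 0.608 -0.031  0.194]
-0.009,0.002,-0.004,-0.001,-0.004,0.001  rows>= 0.0
```

Run:
```python
from h import *
P0,Q0=pr(0,40,[.609,-.03,.195])
ramp(P0,Q0,[pr(0,t,[.611,-.03,z]) for t,z in ((44,.191),(47,.189),(50,.187),(53,.187),(56,.187),(59,.187),(62,.187),(66,.187),(70,.187),(75,.187),(80,.187),(80,.187))])
```

```text
0.000,-0.002,-0.000,-0.026,0.000,-0.044,-0.000
0.000,0.003,0.000,-0.058,0.000,-0.078,0.000
0.000,0.010,0.000,-0.090,0.000,-0.111,-0.000
0.000,0.010,0.000,-0.132,0.000,-0.144,0.000
0.000,0.013,0.000,-0.174,0.000,-0.178,-0.000
0.000,0.018,0.000,-0.216,0.000,-0.211,-0.000
0.000,0.025,0.000,-0.258,0.000,-0.244,-0.000
0.000,0.038,0.000,-0.312,0.000,-0.289,-0.000
0.000,0.054,0.000,-0.366,0.000,-0.333,0.000
0.000,0.080,0.000,-0.431,0.000,-0.389,0.000
0.000,0.112,0.000,-0.494,0.000,-0.444,0.000
0.000,0.112,0.000,-0.494,0.000,-0.444,0.000
```

```bash
python3 -m pendant '[0,-0.002,0,-0.026,0,-0.044,0, 0,0.003,0,-0.058,0,-0.078,0, 0,0.01,0,-0.09,0,-0.111,0, 0,0.01,0,-0.132,0,-0.144,0, 0,0.013,0,-0.174,0,-0.178,0, 0,0.018,0,-0.216,0,-0.211,0, 0,0.025,0,-0.258,0,-0.244,0, 0,0.025,0,-0.258,0,-0.244,0, 0,0.038,0,-0.312,0,-0.289,0, 0,0.054,0,-0.366,0,-0.333,0, 0,0.08,0,-0.431,0,-0.389,0, 0,0.112,0,-0.494,0,-0.444,0]'
python3 -m pendant '[0,0,0,0,0,0,0, 0,0,0,0,0,0,0, 0,0,0,0,0,0,0, 0,0,0,0,0,0,0, 0,0,0,0,0,0,0]'
python3 - <<'E'
from h import *
where(); st=r.get_state(); print(st['q'].round(2))
p=np.array(st['tool_pos']);q=R.from_quat(st['eef_rot']); print('lip',(p+q.apply([.1185,0,-.0227])).round(3))
snap('top','top7'); snap('scene','scene7')
E
```

```text
clock: 27.0
tool_pos: [0.6549, -0.0318, 0.2996]
eef_rot: [0.001, 0.767, -0.003, 0.642]
contact_force: [-0.5, -0.4, -2.0]
opening: 0.135
finger_force: 40.0
clock: 27.5
tool_pos: [0.6542, -0.0316, 0.2997]
eef_rot: [0.0, 0.767, -0.002, 0.641]
contact_force: [-0.7, 0.9, -1.1]
opening: 0.126
finger_force: 40.0
t 27.5 pos [ 0.6542 -0.0316  0.2997] x-ang -179.32 z [ 0.984 -0.003 -0.177] open 0.126 F [-0.7  0.9 -1.1] grip 40.0
[ 0.58  1.21 -1.21  2.53  2.89  1.78 -0.56]
lip [ 0.611 -0.032  0.187]
```

Run:
```python
from h import *
plan(pr(0,0,[.609,-.03,.28]))
a,b=ld('top0')['img'],ld('top7')['img']
s=ld('scene7'); # jar floor darkness
c=s['img'][195:245,240:300,::-1]; cv2.imwrite('pics/jar7.png',cv2.resize(c,None,fx=8,fy=8,interpolation=cv2.INTER_CUBIC))
for n in ('scene3','scene7'):
    g=cv2.cvtColor(ld(n)['img'],cv2.COLOR_RGB2GRAY); u,v=proj(s,[.594,-.0315,.012]); u,v=int(u),int(v); print(n); print(g[v-6:v+10,u-9:u+10])
```

```text
0.188,0.011,0.532,-0.002,0.886,0.000  rows>= 9.3
scene3
[[ 36  15  18  15  22  90 139 138 138 141 140 141 132 112  76  53  50  47
   34]
 [ 16  13  16  13  47 106 132 132 135 130 116 114 102  89  89  71  52  46
   33]
 [ 12  16  15  18  37  78  88  89  89  93  91  99 100 107 110  99  70  46
   34]
 [ 28  33  30  30  68 108 106 103 106 106 108 110 110 108 107 107  96  64
   35]
 [ 36  35  31  52  90 110 107 112 111 110 109 108 108 110 108 105 100  75
   31]
 [ 36  35  18  64 110 109 115 111 108 109 106 112 111 108 108 106 105  85
   33]
 [ 35  30  29  69 107 110 108 108 106 113 106 111 108 109 108 105 106  90
   44]
 [ 36  28  47  90 109 111 110 111 111 107 108 110 111 106 105 106 109  89
   36]
 [ 37  34  72 107 108 110 110 110 109 105 109 110 107 106 109 107  98  76
   33]
 [ 33  48  91 112 111 109 109 111 111 107 110 108 110 105 106 105  91  49
   26]
 [ 30  62 110 107 109 108 105 110 107 111 107 107 109 108 107  99  77  37
   19]
 [ 27  46  86 112 110 112 109 112 106 111 107 108 106 109 101  77  42  34
   15]
 [ 20  31  51  77 100 111 109 109 109 109 107 107 107  95  66  39  28  1
[... 856 characters left out ...]
 107 101  75  62  89 113 112 110 109 109  89
   33]
 [ 40  26  35  54  64  92 115 111  80  55  60  64  95 112 111 111  99  75
   35]
 [ 34  33  52  61  89 109 113 102  74  56  56  62  87 111 107 113  94  51
   26]
 [ 32  64 108 102 113 114 112 112  90  58  54  71 101 112 109 102  76  34
   12]
 [ 28  50  90 110 109 110 111 110 108 105  99 111 110 113 105  81  45  34
   14]
 [ 22  36  55  89 117 115 109 112 111 111 112 115 112 100  71  42  27  18
   16]
 [ 11  16  32  49  60  79 107 109 106 110 111 102  77  56  44  26  12  14
   12]
 [ 15  13  20  23  39  45  52  57  56  59  51  50  44  26  16  14  15  20
   16]
 [ 15  14  18  15  24  13  30  30  33  31  31  24  17  16  18  16  19  18
   16]]
```

```bash
python3 -m pendant '[0,0.02,0,0.06,0,0.09,0, 0,0.04,0,0.12,0,0.18,0, 0,0.06,0,0.18,0,0.27,0, 0,0.08,0,0.24,0,0.36,0, 0,0.1,0.01,0.3,0,0.45,0, 0,0.12,0.01,0.36,0,0.54,0, 0,0.14,0.01,0.42,0,0.63,0, 0,0.16,0.01,0.48,0,0.72,0, 0,0.18,0.01,0.52,0,0.81,0, 0,0.188,0.011,0.532,-0.002,0.886,0, 0,0.188,0.011,0.532,-0.002,0.886,0, 0,0.188,0.011,0.532,-0.002,0.886,0]'
python3 - <<'E'
from h import *
where(); print(r.get_state()['q'].round(2))
for n in ('top','scene'):
    s=snap(n,n+'8'); print(n,rimfit(s,(.426,-.197),.036,.047))
B=np.array([.426,-.197]); a=-25; u=np.array([np.cos(np.radians(a)),np.sin(np.radians(a))]); T=B+.0715*u
plan(([*T,.2],down(a+180)))
E
```

```text
clock: 28.8
tool_pos: [0.7299, -0.0295, 0.2559]
eef_rot: [0.002, 1.0, 0.001, 0.0]
contact_force: [1.5, 1.0, -0.7]
opening: 0.128
finger_force: 40.0
t 28.8 pos [ 0.7299 -0.0295  0.2559] x-ang 179.82 z [ 0.     0.002 -1.   ] open 0.128 F [ 1.5  1.  -0.7] grip 40.0
[ 0.38  1.   -1.09  1.14  0.85  1.43  1.  ]
top (array([ 0.42631852, -0.19685662]), np.float64(0.0016273033037170516))
scene (array([ 0.42737096, -0.19959748]), np.float64(0.0029650091585702865))
1.000,-0.836,0.235,0.000,0.000,0.177  rows>= 4.0
0.423,-0.623,0.136,0.000,0.000,0.102  rows>= 2.3
```

```bash
python3 -m pendant '[0,0.2,-0.16,0.04,0,0,0.035, 0,0.4,-0.33,0.08,0,0,0.07, 0,0.6,-0.5,0.12,0,0,0.106, 0,0.8,-0.67,0.18,0,0,0.14, 0,1,-0.836,0.235,0,0,0.177, 0,1,-0.836,0.235,0,0,0.177]'
python3 -m pendant '[0,0.14,-0.2,0.04,0,0,0.03, 0,0.28,-0.42,0.09,0,0,0.07, 0,0.423,-0.623,0.136,0,0,0.102, 0,0.423,-0.623,0.136,0,0,0.102, 0,0.423,-0.623,0.136,0,0,0.102]'
python3 - <<'E'
from h import *
where(); print(r.get_state()['q'].round(2))
s=snap('wrist','w8')
B=np.array([.426,-.198]); a=-25; u=np.array([np.cos(np.radians(a)),np.sin(np.radians(a))]); T=B+.0715*u
plan(([*T,.06],down(a+180)))
print('held cup rim proj',proj(s,[*(np.array(r.get_state()['tool_pos'])[:2]-.0715*u),.222]),'blue',proj(s,[*B,.036]))
E
```

```text
clock: 29.5
tool_pos: [0.5699, -0.1612, 0.2195]
eef_rot: [0.14, 0.99, -0.004, -0.003]
contact_force: [0.7, -0.6, -1.0]
opening: 0.129
finger_force: 40.0
clock: 30.0
tool_pos: [0.4889, -0.2278, 0.2013]
eef_rot: [0.217, 0.976, -0.0, -0.0]
contact_force: [0.4, 0.7, -1.3]
opening: 0.128
finger_force: 40.0
t 30.0 pos [ 0.4889 -0.2278  0.2013] x-ang 154.98 z [-0. -0. -1.] open 0.128 F [ 0.4  0.7 -1.3] grip 40.0
[ 0.93  0.83 -1.06  1.84  0.86  1.02  0.64]
-0.006,-0.008,0.945,0.001,0.001,0.001  rows>= 2.8
held cup rim proj [283.10568324 112.61559486] blue [278.82242536 115.43633669]
```

View pics/w8.png

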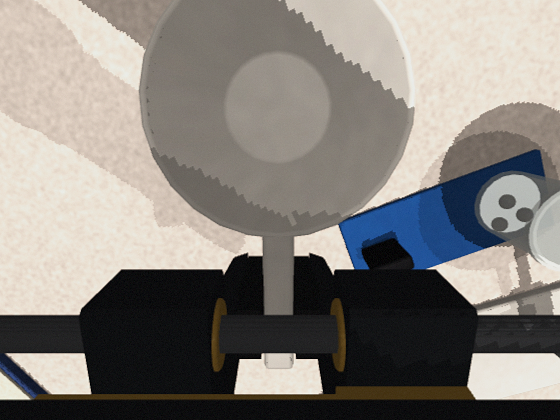

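```bash
python3 -m pendant '[0,-0.01,0,0.2,0,0,0, 0,-0.019,0.005,0.4,0,0,0, 0,-0.019,0.005,0.6,0,0,0, 0,-0.019,0.005,0.8,0,0,0, 0,-0.019,0.005,0.9,0,0,0, 0,-0.019,0.005,0.95,0,0,0, 0,-0.019,0.005,0.95,0,0,0]'
python3 -m pendant '[0,0,0,0.04,0,0,0, 0,0,0,0.08,0,0,0, 0,0,0,0.12,0,0,0, 0,0,0,0.15,0,0,0, 0,0,0,0.17,0,0,0, 0,0,0,0.19,0,0,0, 0,0,0,0.2,0,0,0, 0,0,0,0.2,0,0,0]'
```

```text
clock: 30.75
tool_pos: [0.494, -0.2268, 0.0584]
eef_rot: [0.216, 0.976, 0.001, -0.0]
contact_force: [-0.7, 0.1, -1.1]
opening: 0.128
finger_force: 40.0
clock: 31.55
tool_pos: [0.4938, -0.2282, 0.0288]
eef_rot: [0.217, 0.976, 0.0, 0.0]
contact_force: [0.0, -0.4, 2.4]
opening: 0.128
finger_force: 40.0
```

```bash
python3 -m pendant '[0.2,0,0,0.005,0,0,0, 0.35,0,0,0,0,0,0, 0.35,0,0,0,0,0,0, 0.35,0,0,-0.05,0,0,0, 0.35,0,0,-0.15,0,0,0, 0.35,0,0,-0.4,0,0,0, 0.35,0,0,-0.7,0,0,0, 0.35,0,0,-1,0,0,0, 0.35,0,0,-1,0,0,0]'
python3 - <<'E'
from h import *
where(); print(r.get_state()['q'].round(2))
for n in ('top','scene'):
    s=snap(n,n+'9'); print(n,rimfit(s,(.426,-.198),.05,.047))
s=snap('wrist','w9'); print(rimfit(s,(.426,-.198),.05,.047)); print(proj(s,[.426,-.198,.05]))
t=ld('top9'); print([rimfit(t,c,.036,.047) for c in ((.441,.412),(.478,.173))])
plan(([.55,-.06,.3],down(180)),([.5055,.4448,.2],down(208)))
E
```

```text
clock: 32.45
tool_pos: [0.4972, -0.2276, 0.1846]
eef_rot: [0.217, 0.976, 0.0, 0.005]
contact_force: [1.3, -0.7, -0.1]
opening: 0.353
finger_force: 0.0
t 32.5 pos [ 0.4972 -0.2276  0.1846] x-ang 154.96 z [ 0.01  -0.002 -1.   ] open 0.353 F [ 1.3 -0.7 -0.1] grip 0.0
[ 0.91  0.85 -1.03  1.84  0.89  0.98  0.62]
top (array([ 0.42600206, -0.19239764]), np.float64(0.0026643613816869083))
scene (array([ 0.43685531, -0.19475294]), np.float64(0.0014837625625212236))
(array([ 0.43031346, -0.19716413]), np.float64(0.0016728031969855221))
[276.92600042 108.59495589]
[(array([0.43965386, 0.40780775]), np.float64(0.0016672356898605606)), (array([0.47703436, 0.17004128]), np.float64(0.001176526276301413))]
0.112,1.000,-0.689,-0.000,-0.001,-0.236  rows>= 3.7
-0.046,0.174,-0.123,-0.000,-0.000,-0.042  rows>= 0.7
0.088,1.000,0.198,-0.000,0.000,-0.092  rows>= 3.1
-0.057,1.000,0.198,-0.000,0.000,-0.092  rows>= 3.1
-0.205,1.000,0.201,-0.000,0.000,-0.094  rows>= 3.1
-0.121,0.331,0.069,-0.000,0.000,-0.032  rows>= 1.1
```

```bash
python3 -m pendant '[0.4,0.112,1,-0.689,0,0,-0.236, 0.4,0.112,1,-0.689,0,0,-0.236, 0.4,0.112,1,-0.689,0,0,-0.236, 0.4,0.112,1,-0.689,0,0,-0.236, 0.4,0.112,1,-0.689,0,0,-0.236]'
python3 -m pendant '[0.4,-0.046,0.174,-0.123,0,0,-0.042, 0.4,-0.046,0.174,-0.123,0,0,-0.042]'
python3 -m pendant '[0.4,0.088,1,0.198,0,0,-0.092, 0.4,0.088,1,0.198,0,0,-0.092, 0.4,0.088,1,0.198,0,0,-0.092, 0.4,0.088,1,0.198,0,0,-0.092]'
python3 -m pendant '[0.4,-0.057,1,0.198,0,0,-0.092, 0.4,-0.057,1,0.198,0,0,-0.092, 0.4,-0.057,1,0.198,0,0,-0.092, 0.4,-0.057,1,0.198,0,0,-0.092]'
python3 -m pendant '[0.4,-0.205,1,0.201,0,0,-0.094, 0.4,-0.205,1,0.201,0,0,-0.094, 0.4,-0.205,1,0.201,0,0,-0.094, 0.4,-0.205,1,0.201,0,0,-0.094]'
python3 -m pendant '[0.4,-0.121,0.331,0.069,0,0,-0.032, 0.4,-0.121,0.331,0.069,0,0,-0.032, 0.4,-0.121,0.331,0.069,0,0,-0.032]'
python3 - <<'E'
from h import *
where(); print(r.get_state()['q'].round(2))
s=snap('wrist','w10'); print(proj(s,[.443,.4132,.036]),rimfit(s,(.443,.4132),.036,.047),rimfit(s,(.443,.4132),.014,.02,.7,1.3))
g=cv2.cvtColor(s['img'],cv2.COLOR_RGB2GRAY)
# handle: bright strip rows between rim and fingers
u,v=proj(s,[.443+.055*np.cos(np.radians(27)),.4132+.055*np.sin(np.radians(27)),.036]); print(u,v); v=int(v)
for vv in (v-6,v,v+6): print(vv,g[vv,int(u)-40:int(u)+40:2].tolist())
E
```

```text
clock: 33.1
tool_pos: [0.5435, -0.0797, 0.2837]
eef_rot: [0.03, 1.0, 0.002, 0.002]
contact_force: [0.1, -0.3, 0.2]
opening: 0.398
finger_force: 0.0
clock: 33.3
tool_pos: [0.5511, -0.0569, 0.3006]
eef_rot: [-0.002, 1.0, 0.001, 0.0]
contact_force: [0.2, 0.2, 0.3]
opening: 0.401
finger_force: 0.0
clock: 33.7
tool_pos: [0.5348, 0.0954, 0.2689]
eef_rot: [-0.076, 0.997, 0.002, -0.002]
contact_force: [-0.4, 0.3, 0.6]
opening: 0.398
finger_force: 0.0
clock: 34.1
tool_pos: [0.5217, 0.2448, 0.2391]
eef_rot: [-0.147, 0.989, 0.002, -0.002]
contact_force: [-0.2, 0.2, -0.2]
opening: 0.402
finger_force: 0.0
clock: 34.5
tool_pos: [0.5086, 0.3961, 0.2085]
eef_rot: [-0.219, 0.976, 0.001, -0.002]
contact_force: [-0.3, 0.8, -0.0]
opening: 0.402
finger_force: 0.0
clock: 34.8
tool_pos: [0.5069, 0.4439, 0.1989]
eef_rot: [-0.241, 0.971, -0.001, -0.001]
contact_force: [0.8, 0.2, 0.3]
opening: 0.396
finger_force: 0.0
t 34.8 pos [0.5069 0.4439 0.1989] x-ang -152.16 z [-0.002 -0.002 -1.   ] open 0.396 F [0.8 0.2 0.3] grip 0.0
[-0.3   1.01 -1.1   1.42  0.91  1.28  0.58]
[279.78962948 113.65219673] (array([0.44126897, 0.4155805 ]), np.float64(0.0027222669642647107)) (array([0.45039966, 0.4129647 ]), np.float64(0.001550159083192405))
278.8099766944262 179.49766894897127
173 [75, 78, 80, 79, 84, 116, 156, 159, 157, 157, 166, 89, 80, 77, 76, 80, 80, 84, 82, 71, 86, 86, 84, 85, 83, 75, 82, 80, 79, 76, 81, 84, 84, 76, 94, 109, 106, 105, 105, 111]
179 [83, 80, 81, 82, 85, 101, 160, 157, 154, 157, 142, 74, 82, 82, 81, 79, 82, 80, 82, 70, 83, 81, 83, 82, 85, 77, 79, 82, 81, 77, 73, 78, 82, 82, 89, 106, 109, 106, 101, 99]
185 [85, 78, 83, 80, 87, 86, 85, 79, 75, 77, 76, 79, 80, 75, 78, 80, 81, 79, 77, 74, 85, 84, 86, 86, 84, 78, 78, 79, 83, 79, 80, 80, 78, 78, 80, 79, 74, 77, 80, 79]
```

View pics/w10.png

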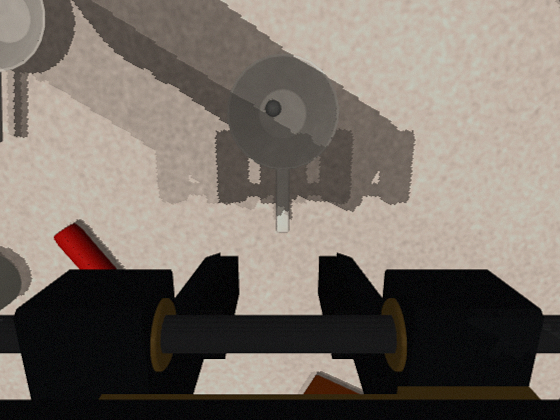

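The wrist view shows cup L with its one ball at (273,108), and the handle runs straight at column 282. I'll descend with a shift of about +2.5 mm in y and +3 mm in x.

```bash
python3 -m pendant '[0.4,0.02,0.017,0.3,0,0,0, 0.4,0.02,0.017,0.6,0,0,0, 0.4,0.02,0.017,0.8,0,0,0, 0.4,0.02,0.017,0.9,0,0,0, 0.4,0.02,0.017,0.9,0,0,0]'
python3 -m pendant '[0.4,0,0,0.15,0,0,0, 0.4,0,0,0.28,0,0,0, 0.4,0,0,0.33,0,0,0, 0.4,0,0,0.333,0,0,0, 0.3,0,0,0.333,0,0,0, 0.2,0,0,0.333,0,0,0, 0,0,0,0.333,0,0,0, 0,0,0,0.333,0,0,0, 0,0,0,0.333,0,0,0, 0,0,0,0.333,0,0,0]' 40
python3 -m pendant '[0,0,0,-0.03,0,0,0, 0,0,0,-0.1,0,0,0, 0,0,0,-0.2,0,0,0, 0,0,0,-0.35,0,0,0, 0,0,0,-0.5,0,0,0, 0,0,0,-0.65,0,0,0, 0,0,0,-0.8,0,0,0, 0,0,0,-0.95,0,0,0, 0,0,0,-1,0,0,0]'
python3 - <<'E'
from h import *
where(); print(r.get_state()['q'].round(2))
s=snap('wrist','w11'); st=r.get_state(); p=np.array(st['tool_pos']);q=R.from_quat(st['eef_rot'])
pc=p+q.apply([.0735,0,-.0227]); print('pred',pc,proj(s,pc)); c,e=rimfit(s,pc,pc[2],.047); d=q.inv().apply(np.array([*c,pc[2]])-p); print('cup in tool',d.round(4),e)
plan(([.545,.33,.25],down(202)),pr(0,0,[.609,-.03,.25]))
E
```

```text
clock: 35.35
tool_pos: [0.5035, 0.4431, 0.0637]
eef_rot: [-0.24, 0.971, -0.001, -0.001]
contact_force: [-0.5, 0.3, 0.2]
opening: 0.397
finger_force: 0.0
clock: 36.35
tool_pos: [0.5032, 0.4466, 0.0163]
eef_rot: [-0.241, 0.971, 0.001, 0.0]
contact_force: [1.2, 0.9, 2.6]
opening: 0.131
finger_force: 40.0
clock: 37.25
tool_pos: [0.5033, 0.4475, 0.1695]
eef_rot: [-0.241, 0.971, 0.002, 0.001]
contact_force: [0.0, 0.8, -0.9]
opening: 0.128
finger_force: 40.0
t 37.2 pos [0.5033 0.4475 0.1695] x-ang -152.15 z [ 0.002  0.004 -1.   ] open 0.128 F [ 0.   0.8 -0.9] grip 40.0
[-0.31  1.04 -1.08  1.45  0.95  1.22  0.54]
pred [0.43832745 0.41303559 0.19175391] [274.21294763 102.31896247]
cup in tool [ 0.0701  0.0029 -0.0227] 0.0034074051410043146
0.118,-0.821,-0.540,0.002,0.002,0.065  rows>= 3.0
-0.085,-1.000,0.056,-0.000,0.000,0.091  rows>= 3.0
-0.232,-1.000,0.058,-0.000,0.000,0.093  rows>= 3.1
-0.242,-0.615,0.037,-0.000,0.000,0.060  rows>= 2.0
```

```bash
python3 -m pendant '[0,0.02,-0.14,-0.1,0,0,0.01, 0,0.04,-0.3,-0.2,0,0,0.02, 0,0.06,-0.46,-0.3,0,0,0.035, 0,0.09,-0.64,-0.42,0,0,0.05, 0,0.118,-0.821,-0.54,0,0,0.065]'
python3 -m pendant '[0,-0.015,-0.18,0.01,0,0,0.015, 0,-0.03,-0.36,0.02,0,0,0.03, 0,-0.045,-0.54,0.03,0,0,0.05, 0,-0.06,-0.7,0.04,0,0,0.065, 0,-0.075,-0.86,0.05,0,0,0.08, 0,-0.085,-1,0.056,0,0,0.091]'
python3 -m pendant '[0,-0.04,-0.18,0.01,0,0,0.017, 0,-0.08,-0.36,0.02,0,0,0.035, 0,-0.125,-0.54,0.03,0,0,0.052, 0,-0.17,-0.72,0.04,0,0,0.069, 0,-0.21,-0.88,0.05,0,0,0.084, 0,-0.232,-1,0.058,0,0,0.093]'
python3 -m pendant '[0,-0.06,-0.15,0.01,0,0,0.015, 0,-0.12,-0.3,0.02,0,0,0.03, 0,-0.18,-0.45,0.03,0,0,0.045, 0,-0.22,-0.56,0.035,0,0,0.055, 0,-0.242,-0.615,0.037,0,0,0.06, 0,-0.242,-0.615,0.037,0,0,0.06, 0,-0.242,-0.615,0.037,0,0,0.06]'
python3 - <<'E'
from h import *
where(); print(r.get_state()['q'].round(2)); plan(pr(0,0,[.609,-.03,.25]))
E
```

```text
clock: 37.8
tool_pos: [0.5447, 0.3274, 0.2462]
eef_rot: [-0.191, 0.982, -0.0, -0.001]
contact_force: [0.6, -0.3, -0.6]
opening: 0.13
finger_force: 40.0
clock: 38.4
tool_pos: [0.6132, 0.1927, 0.2371]
eef_rot: [-0.119, 0.993, -0.0, -0.001]
contact_force: [-0.5, -0.1, -1.2]
opening: 0.129
finger_force: 40.0
clock: 39.0
tool_pos: [0.6834, 0.0548, 0.2288]
eef_rot: [-0.046, 0.999, -0.0, -0.0]
contact_force: [-0.2, 0.6, -0.6]
opening: 0.128
finger_force: 40.0
clock: 39.7
tool_pos: [0.7269, -0.0294, 0.224]
eef_rot: [-0.001, 1.0, 0.001, -0.0]
contact_force: [-0.3, 0.5, -0.7]
opening: 0.132
finger_force: 40.0
t 39.7 pos [ 0.7269 -0.0294  0.224 ] x-ang -179.83 z [-0.001  0.002 -1.   ] open 0.132 F [-0.3  0.5 -0.7] grip 40.0
[ 0.39  1.03 -1.06  1.19  0.86  1.37  0.99]
-0.004,-0.004,-0.022,0.001,-0.001,0.002  rows>= 0.1
```

Same start pose as before, so I'll repeat the proven tilt and pour.

```bash
python3 -m pendant '[0,-0.011,0,-0.03,0,-0.067,0, 0,-0.014,0,-0.06,0,-0.133,0, 0,-0.008,0,-0.09,0,-0.2,0, 0,0.007,0,-0.11,0,-0.267,0, 0,0.03,0,-0.14,0,-0.333,0, 0,0.062,0,-0.17,0,-0.4,0, 0,0.088,0,-0.19,0,-0.444,0, 0,0.088,0,-0.19,0,-0.444,0, 0,0.088,0,-0.19,0,-0.444,0]'
python3 - <<'E'
from h import *
where(); st=r.get_state(); print(st['q'].round(2))
p=np.array(st['tool_pos']);q=R.from_quat(st['eef_rot']); print('lip',(p+q.apply([.1185,0,-.02])).round(3))
E
```

```text
clock: 40.6
tool_pos: [0.7123, -0.0292, 0.2519]
eef_rot: [-0.002, 0.94, 0.001, 0.341]
contact_force: [-0.2, 0.1, -0.9]
opening: 0.133
finger_force: 40.0
t 40.6 pos [ 0.7123 -0.0292  0.2519] x-ang -179.75 z [ 0.64   0.003 -0.768] open 0.133 F [-0.2  0.1 -0.9] grip 40.0
[ 0.52  0.79 -0.94  1.97  1.87  0.64 -0.1 ]
lip [ 0.608 -0.03   0.191]
```

```bash
python3 -m pendant '[0,-0.002,0,-0.026,0,-0.044,0, 0,0.003,0,-0.058,0,-0.078,0, 0,0.01,0,-0.09,0,-0.111,0, 0,0.01,0,-0.132,0,-0.144,0, 0,0.013,0,-0.174,0,-0.178,0, 0,0.018,0,-0.216,0,-0.211,0, 0,0.025,0,-0.258,0,-0.244,0, 0,0.025,0,-0.258,0,-0.244,0, 0,0.038,0,-0.312,0,-0.289,0, 0,0.054,0,-0.366,0,-0.333,0, 0,0.08,0,-0.431,0,-0.389,0, 0,0.112,0,-0.494,0,-0.444,0]'
python3 -m pendant '[0,0,0,0,0,0,0, 0,0,0,0,0,0,0, 0,0,0,0,0,0,0, 0,0,0,0,0,0,0, 0,0,0,0,0,0,0]'
python3 - <<'E'
from h import *
where(); print(r.get_state()['q'].round(2))
s=snap('scene','scene12'); snap('top','top12'); plan(pr(0,0,[.609,-.03,.28]))
g=cv2.cvtColor(s['img'],cv2.COLOR_RGB2GRAY); u,v=proj(s,[.594,-.0315,.012]); u,v=int(u),int(v); print(g[v-6:v+9,u-8:u+9])
E
```

```text
clock: 41.8
tool_pos: [0.6543, -0.0313, 0.2994]
eef_rot: [-0.0, 0.765, -0.001, 0.643]
contact_force: [1.7, 0.4, -2.1]
opening: 0.13
finger_force: 40.0
clock: 42.3
tool_pos: [0.6541, -0.0315, 0.2995]
eef_rot: [-0.0, 0.766, -0.0, 0.643]
contact_force: [-0.1, -0.3, -0.9]
opening: 0.127
finger_force: 40.0
t 42.3 pos [ 0.6541 -0.0315  0.2995] x-ang -179.89 z [ 0.985 -0.    -0.174] open 0.127 F [-0.1 -0.3 -0.9] grip 40.0
[ 0.53  1.14 -1.06  2.54  2.93  1.76 -0.71]
0.188,0.009,0.532,0.000,0.888,0.000  rows>= 9.3
[[ 15  11  13  24  87 139 140 138 138 133 134 117  96  76  59  53  45]
 [ 13  14  15  48 108 136 128 133 127 101  87  81  72  86  74  53  46]
 [ 16  18  13  39  70  72  64  70  83  83  77  75  86 110  92  68  50]
 [ 31  34  28  67  95  62  58  56  75  97 108 110 107 110 111  96  66]
 [ 39  29  49  97  99  70  52  53  72 101 112 113 108 107 108 104  78]
 [ 37  26  61 111 108  85  62  66  91 111 110 110 108 107 108 106  88]
 [ 34  24  41  85 111 111 105 110 110 112 112 112 112 111 108 110  90]
 [ 33  30  46  65  91 111 110 103  72  60  85 112 113 106 109 110  92]
 [ 31  34  56  69  94 108 104  87  56  51  65  92 109 108 106  99  75]
 [ 36  54  60  84 108 113 102  72  54  56  60  88 110 110 110  94  50]
 [ 61 103 101 111 110 111 109  93  60  55  70 101 113 111 102  76  31]
 [ 49  92 110 110 109 108 110 109 102  97 107 106 109 104  79  40  32]
 [ 35  57  86 109 110 112 111 114 105 111 111 111 101  69  40  30  16]
 [ 19  34  49  59  81 101 112 111 111 110 100  72  55  40  20  14  15]
 [ 20  18  22  34  47  52  51  58  61  54  51  39  27  18  13  14  18]]
```

```bash
python3 -m pendant '[0,0.02,0,0.06,0,0.09,0, 0,0.04,0,0.12,0,0.18,0, 0,0.06,0,0.18,0,0.27,0, 0,0.08,0,0.24,0,0.36,0, 0,0.1,0.01,0.3,0,0.45,0, 0,0.12,0.01,0.36,0,0.54,0, 0,0.14,0.01,0.42,0,0.63,0, 0,0.16,0.01,0.48,0,0.72,0, 0,0.18,0.01,0.52,0,0.81,0, 0,0.188,0.009,0.532,0,0.888,0, 0,0.188,0.009,0.532,0,0.888,0, 0,0.188,0.009,0.532,0,0.888,0]'
python3 - <<'E'
from h import *
where()
for n in ('top','scene'):
    s=snap(n,n+'13'); print(n,rimfit(s,(.428,-.196),.05,.047),rimfit(s,(.428,-.198),.028,.02,.7,1.3))
    hsv=cv2.cvtColor(s['img'],cv2.COLOR_RGB2HSV); m=((hsv[...,0]>98)&(hsv[...,0]<125)&(hsv[...,1]>120)); 
    for b in ('0',''):
        pass
    print([ (np.argwhere(((lambda h:(h[...,0]>98)&(h[...,0]<125)&(h[...,1]>120))(cv2.cvtColor(ld(f)['img'],cv2.COLOR_RGB2HSV)))[(slice(255,300) if n=='top' else slice(165,192)),(slice(345,415) if n=='top' else slice(200,250))]).mean(0)).round(1) for f in (n+'0',n+'9',n+'13')])
B=np.array([.428,-.197]); a=15; u=np.array([np.cos(np.radians(a)),np.sin(np.radians(a))]); T=B+.0725*u
plan(([*T,.2],down(a+180)))
E
```

```text
clock: 43.6
tool_pos: [0.7268, -0.0285, 0.2582]
eef_rot: [-0.001, 1.0, -0.002, 0.027]
contact_force: [0.6, -0.2, -1.8]
opening: 0.132
finger_force: 40.0
t 43.6 pos [ 0.7268 -0.0285  0.2582] x-ang -179.89 z [ 0.054 -0.004 -0.999] open 0.132 F [ 0.6 -0.2 -1.8] grip 40.0
top (array([ 0.42567454, -0.1896673 ]), np.float64(0.0015051161882116033)) (array([ 0.43838804, -0.18840271]), np.float64(0.0009494166337693927))
[array([19.6, 25.1]), array([23.7, 53.1]), array([24.4, 52.2])]
scene (array([ 0.41867598, -0.19329457]), np.float64(0.003423139413745689)) (array([ 0.43140834, -0.19381705]), np.float64(0.0017427415233017048))
[array([12.3, 27.7]), array([13.6, 19.7]), array([13.8, 24. ])]
1.000,-0.634,0.184,-0.006,0.024,-0.110  rows>= 3.6
0.612,-0.257,0.123,-0.003,0.013,-0.062  rows>= 2.0
```

Run:
```python
from h import *
for f in ('top0','top8','top9','top13','scene0','scene9','scene13'):
    x=ld(f); h=cv2.cvtColor(x['img'],cv2.COLOR_RGB2HSV); m=((h[...,0]>98)&(h[...,0]<125)&(h[...,1]>120)).astype(np.uint8)
    sl=(slice(255,300),slice(345,415)) if f[0]=='t' else (slice(163,194),slice(198,252))
    p=np.argwhere(m[sl])+[sl[0].start,sl[1].start]; o=p[p[:,1]>=p[:,1].max()-6] if f[0]=='t' else p[p[:,1]<=p[:,1].min()+6]
    print(f,len(p),p.min(0),p.max(0),'tip',onz(x,*(o.mean(0)[::-1]+.5),.036)[:2].round(4))
    print('   rim',[rimfit(x,c,z,.047)[0].round(4) for c in ((.426,-.197),(.43,-.19)) for z in ((.036,) if f[-1] in '08' else (.05,))])
c=ld('top13')['img'][245:300,340:415]; g=cv2.cvtColor(c,cv2.COLOR_RGB2GRAY); print(g[::2,::2])
```

```text
top0 1000 [257 351] [291 407] tip [ 0.4091 -0.289 ]
   rim [array([ 0.4252, -0.1945]), array([ 0.4253, -0.1943])]
top8 980 [257 352] [291 407] tip [ 0.409  -0.2885]
   rim [array([ 0.4263, -0.1969]), array([ 0.4262, -0.1971])]
top9 54 [255 389] [282 410] tip [ 0.4115 -0.2943]
   rim [array([ 0.4257, -0.1922]), array([ 0.4229, -0.1893])]
top13 55 [277 389] [282 406] tip [ 0.4095 -0.2862]
   rim [array([ 0.4258, -0.1898]), array([ 0.4262, -0.1904])]
scene0 436 [168 204] [187 242] tip [ 0.4173 -0.2826]
   rim [array([ 0.4266, -0.2   ]), array([ 0.4266, -0.2001])]
scene9 67 [171 204] [187 241] tip [ 0.4178 -0.2832]
   rim [array([ 0.4367, -0.195 ]), array([ 0.4366, -0.1953])]
scene13 79 [171 204] [193 251] tip [ 0.4169 -0.2827]
   rim [array([ 0.4192, -0.1934]), array([ 0.4173, -0.1932])]
[[157 157 157 ...  48  44  47]
 [161 157 155 ...  45  47  46]
 [160 158 157 ...  45  46  42]
 ...
 [ 98  96  98 ...  42  44  42]
 [102  99  99 ...  49  41  29]
 [100 100  99 ...  47  41  44]]
```

Run:
```python
from h import *
s=ld('w10'); c=onz(s,283.5,110,.036); Q=down(207.85); print(c, Q.inv().apply(c-[.5032,.4466,.036]))
B=np.array([.4268,-.1975]); a=15; u=np.array([np.cos(np.radians(a)),np.sin(np.radians(a))]); T=B+.0735*u
plan(([*T,.2],down(a+180)))
```

```text
[0.43900841 0.41454912 0.036     ] [7.17293489e-02 1.64909966e-03 2.08166817e-17]
1.000,-0.634,0.184,-0.006,0.024,-0.109  rows>= 3.6
0.614,-0.258,0.123,-0.003,0.013,-0.062  rows>= 2.0
```

```bash
python3 -m pendant '[0,0.2,-0.13,0.03,0,0.005,-0.02, 0,0.4,-0.25,0.07,-0.002,0.01,-0.04, 0,0.6,-0.38,0.11,-0.004,0.015,-0.065, 0,0.8,-0.51,0.15,-0.005,0.02,-0.087, 0,1,-0.634,0.184,-0.006,0.024,-0.109, 0,1,-0.634,0.184,-0.006,0.024,-0.109]'
python3 -m pendant '[0,0.2,-0.08,0.04,0,0.004,-0.02, 0,0.4,-0.17,0.08,-0.001,0.008,-0.04, 0,0.614,-0.258,0.123,-0.003,0.013,-0.062, 0,0.614,-0.258,0.123,-0.003,0.013,-0.062, 0,0.614,-0.258,0.123,-0.003,0.013,-0.062]'
python3 - <<'E'
from h import *
where(); print(r.get_state()['q'].round(2))
s=snap('wrist','w14')
st=r.get_state(); p=np.array(st['tool_pos']);q=R.from_quat(st['eef_rot'])
z=p[2]+.0197; pc=p+q.apply([.0717,.0016,-.0197]); print('pred',proj(s,pc))
for lo,hi in ((.8,1.2),(.9,1.1)):
    c,e=rimfit(s,pc,z,.047,lo,hi); print('cup in tool',q.inv().apply(np.array([*c,z])-p).round(4),e)
c,e=rimfit(s,pc,z-.022,.02,.7,1.3); print('floor in tool',q.inv().apply(np.array([*c,z-.022])-p).round(4),e)
B=np.array([.4268,-.1975]); a=15; u=np.array([np.cos(np.radians(a)),np.sin(np.radians(a))]); T=B+.0725*u
plan(([*T,.075],down(a+180)))
E
```

```text
clock: 44.3
tool_pos: [0.5727, -0.1292, 0.2191]
eef_rot: [-0.084, 0.996, -0.004, 0.007]
contact_force: [0.8, -0.8, -1.3]
opening: 0.127
finger_force: 40.0
clock: 44.8
tool_pos: [0.4944, -0.1784, 0.2012]
eef_rot: [-0.133, 0.991, -0.001, 0.0]
contact_force: [-0.7, -0.2, -1.1]
opening: 0.13
finger_force: 40.0
t 44.8 pos [ 0.4944 -0.1784  0.2012] x-ang -164.7 z [ 0.    -0.002 -1.   ] open 0.13 F [-0.7 -0.2 -1.1] grip 40.0
[ 0.83  0.79 -1.01  1.88  0.83  0.96  1.26]
pred [281.27270727 112.63593024]
cup in tool [ 0.0708  0.0015 -0.0198] 0.002573409938842308
cup in tool [ 0.0706  0.0017 -0.0198] 0.0025928580953951084
floor in tool [0.0764 0.0019 0.0022] 0.0013486302051145104
-0.005,-0.008,0.844,-0.001,0.001,0.004  rows>= 2.5
```

```bash
python3 -m pendant '[0,-0.005,-0.01,0.2,0,0,0, 0,-0.005,-0.019,0.4,0,0,0, 0,-0.005,-0.019,0.6,0,0,0, 0,-0.005,-0.019,0.75,0,0,0, 0,-0.005,-0.019,0.84,0,0,0, 0,-0.005,-0.019,0.844,0,0,0]'
python3 -m pendant '[0,0,0,0.04,0,0,0, 0,0,0,0.08,0,0,0, 0,0,0,0.12,0,0,0, 0,0,0,0.15,0,0,0, 0,0,0,0.175,0,0,0, 0,0,0,0.19,0,0,0, 0,0,0,0.205,0,0,0, 0,0,0,0.205,0,0,0]'
```

```text
clock: 45.45
tool_pos: [0.4968, -0.1797, 0.0733]
eef_rot: [-0.134, 0.991, -0.0, -0.001]
contact_force: [-0.3, 0.2, -1.1]
opening: 0.131
finger_force: 40.0
clock: 46.25
tool_pos: [0.4968, -0.1814, 0.0439]
eef_rot: [-0.133, 0.991, -0.001, -0.0]
contact_force: [-0.5, -0.6, 2.2]
opening: 0.13
finger_force: 40.0
```

```bash
python3 -m pendant '[0.2,0,0,0,0,0,0, 0.35,0,0,0,0,0,0, 0.35,0,0,0,0,0,0, 0.35,0,0,-0.05,0,0,0, 0.35,0,0,-0.15,0,0,0, 0.35,0,0,-0.4,0,0,0, 0.35,0,0,-0.7,0,0,0, 0.35,0,0,-1,0,0,0, 0.35,0,0,-1,0,0,0]'
python3 - <<'E'
from h import *
where()
s=snap('wrist','w15'); print(rimfit(s,(.427,-.1975),.064,.047),rimfit(s,(.427,-.1975),.042,.02,.7,1.3)); print(proj(s,[.427,-.1975,.064]))
plan(([.52,-.06,.3],down(190)),([.549,.199,.2],down(199)))
E
```

```text
clock: 47.15
tool_pos: [0.5001, -0.1804, 0.1996]
eef_rot: [-0.133, 0.991, -0.002, 0.004]
contact_force: [0.7, -0.1, 0.1]
opening: 0.352
finger_force: 0.0
t 47.1 pos [ 0.5001 -0.1804  0.1996] x-ang -164.68 z [ 0.009 -0.003 -1.   ] open 0.352 F [ 0.7 -0.1  0.1] grip 0.0
(array([ 0.43166537, -0.20042703]), np.float64(0.002390003073889778)) (array([ 0.42484   , -0.19297165]), np.float64(0.0017243849814018875))
[281.31827073 105.99426913]
-0.355,0.737,-0.690,-0.003,0.003,0.059  rows>= 3.2
-0.294,1.000,0.400,0.000,-0.000,-0.060  rows>= 3.3
-0.258,0.645,0.267,0.000,-0.000,-0.040  rows>= 2.2
```

```bash
python3 -m pendant '[0.4,-0.355,0.737,-0.69,0,0.003,0.059, 0.4,-0.355,0.737,-0.69,0,0.003,0.059, 0.4,-0.355,0.737,-0.69,0,0.003,0.059, 0.4,-0.355,0.737,-0.69,0,0.003,0.059, 0.4,-0.355,0.737,-0.69,0,0.003,0.059]'
python3 -m pendant '[0.4,-0.294,1,0.4,0,0,-0.06, 0.4,-0.294,1,0.4,0,0,-0.06, 0.4,-0.294,1,0.4,0,0,-0.06, 0.4,-0.294,1,0.4,0,0,-0.06]'
python3 -m pendant '[0.4,-0.258,0.645,0.267,0,0,-0.04, 0.4,-0.258,0.645,0.267,0,0,-0.04, 0.4,-0.258,0.645,0.267,0,0,-0.04, 0.4,-0.258,0.645,0.267,0,0,-0.04, 0.4,-0.258,0.645,0.267,0,0,-0.04]'
python3 - <<'E'
from h import *
where(); print(r.get_state()['q'].round(2))
s=snap('wrist','w16'); t=snap('top','top16')
print(rimfit(s,(.480,.1745),.036,.047),rimfit(s,(.480,.1745),.014,.02,.7,1.3))
g=cv2.GaussianBlur(cv2.cvtColor(s['img'],cv2.COLOR_RGB2GRAY),(0,0),1)
print(proj(s,[.480,.1745,.036]))
for v in range(172,246,12): print(v,g[v,240:324:3].tolist())
E
```

```text
clock: 47.7
tool_pos: [0.5191, -0.0589, 0.2972]
eef_rot: [-0.089, 0.996, -0.001, -0.002]
contact_force: [0.4, -0.6, -0.7]
opening: 0.406
finger_force: 0.0
clock: 48.1
tool_pos: [0.5341, 0.097, 0.2328]
eef_rot: [-0.136, 0.991, -0.001, -0.006]
contact_force: [1.0, -0.1, -0.1]
opening: 0.398
finger_force: 0.0
clock: 48.6
tool_pos: [0.5473, 0.1951, 0.1946]
eef_rot: [-0.164, 0.986, -0.003, -0.004]
contact_force: [-0.1, -0.0, -0.4]
opening: 0.4
finger_force: 0.0
t 48.6 pos [0.5473 0.1951 0.1946] x-ang -161.13 z [-0.008 -0.006 -1.   ] open 0.4 F [-0.1 -0.  -0.4] grip 0.0
[ 0.08  0.85 -0.94  1.72  0.79  1.02  0.75]
(array([0.48217046, 0.17288658]), np.float64(0.0019526451080213517)) (array([0.48557366, 0.16725923]), np.float64(0.001288636312685774))
[280.00581187 115.77165254]
172 [75, 86, 149, 155, 155, 145, 83, 78, 77, 78, 75, 83, 83, 81, 82, 77, 77, 74, 77, 77, 79, 84, 94, 100, 97, 96, 82, 79]
184 [78, 77, 75, 79, 79, 79, 78, 76, 78, 78, 75, 81, 83, 83, 82, 74, 78, 79, 78, 80, 80, 79, 97, 102, 104, 110, 85, 78]
196 [80, 117, 156, 149, 154, 133, 78, 77, 76, 76, 75, 83, 85, 84, 82, 77, 82, 99, 140, 147, 123, 94, 93, 80, 77, 78, 80, 83]
208 [151, 149, 149, 158, 165, 165, 174, 176, 176, 172, 127, 84, 84, 87, 98, 88, 156, 158, 162, 158, 158, 159, 182, 186, 184, 179, 179, 180]
220 [167, 176, 185, 188, 185, 186, 179, 179, 182, 181, 159, 191, 193, 192, 167, 126, 174, 180, 179, 181, 184, 178, 176, 170, 174, 177, 181, 178]
232 [178, 184, 184, 183, 182, 180, 179, 179, 183, 185, 166, 189, 191, 190, 169, 179, 180, 178, 180, 181, 184, 187, 184, 187, 186, 185, 185, 185]
244 [179, 177, 179, 181, 182, 183, 180, 177, 182, 184, 180, 184, 182, 180, 180, 182, 179, 181, 186, 186, 183, 185, 183, 182, 185, 184, 181, 183]
```

Run:
```python
from h import *
for f,u,vt,p,a in (('w10',282.5,232,[.5069,.4439],207.84),('w16',276.8,239,[.5473,.1951],198.87)):
    s=ld(f); Q=down(a)
    for v in (175,vt): print(f,v,Q.inv().apply(onz(s,u,v,.036)-[*p,.036]).round(4))
plan(([.5473,.1951,.014],down(198.87)))
```

```text
w10 175 [0.0198 0.0051 0.    ]
w10 232 [-0.032   0.0052  0.    ]
w16 175 [ 0.0216 -0.0004  0.    ]
w16 239 [-0.0359 -0.0005  0.    ]
-0.005,0.004,1.000,-0.002,-0.004,-0.001  rows>= 3.0
0.000,0.000,0.211,-0.000,-0.001,-0.000  rows>= 0.6
```

```bash
python3 -m pendant '[0.4,-0.027,0,0.3,-0.002,-0.004,0, 0.4,-0.027,0,0.6,-0.002,-0.004,0, 0.4,-0.027,0,0.8,-0.002,-0.004,0, 0.4,-0.027,0,0.9,-0.002,-0.004,0, 0.4,-0.027,0,0.9,-0.002,-0.004,0]'
python3 -m pendant '[0.4,0,0,0.15,0,0,0, 0.4,0,0,0.26,0,0,0, 0.4,0,0,0.3,0,0,0, 0.4,0,0,0.306,0,0,0, 0.3,0,0,0.306,0,0,0, 0.2,0,0,0.306,0,0,0, 0,0,0,0.306,0,0,0, 0,0,0,0.306,0,0,0, 0,0,0,0.306,0,0,0, 0,0,0,0.306,0,0,0]' 40
python3 -m pendant '[0,0,0,-0.03,0,0,0, 0,0,0,-0.15,0,0,0, 0,0,0,-0.35,0,0,0, 0,0,0,-0.6,0,0,0, 0,0,0,-0.85,0,0,0, 0,0,0,-1,0,0,0, 0,0,0,-1,0,0,0]'
python3 - <<'E'
from h import *
where(); print(r.get_state()['q'].round(2)); st=r.get_state(); p=np.array(st['tool_pos']);q=R.from_quat(st['eef_rot'])
s=snap('wrist','w17'); pc=p+q.apply([.072,0,-.022]); c,e=rimfit(s,pc,pc[2],.047,.85,1.15); print('cup in tool',q.inv().apply(np.array([*c,pc[2]])-p).round(4),e)
for n in ('top','scene'):
    x=snap(n,n+'17'); h=cv2.cvtColor(x['img'],cv2.COLOR_RGB2HSV); m=((h[...,0]>98)&(h[...,0]<125)&(h[...,1]>120)).astype(np.uint8)
    sl=(slice(240,310),slice(340,430)) if n=='top' else (slice(155,196),slice(190,252))
    k,l,stt,cc=cv2.connectedComponentsWithStats(m[sl]); print(n,[(stt[i][:2]+[sl[1].start,sl[0].start],stt[i][2:]) for i in range(1,k) if stt[i,4]>15], rimfit(x,(.427,-.1975),.064,.047))
plan(([.53,-.03,.31],down(175)),([.4268+.0725*np.cos(np.radians(-25)),-.1975+.0725*np.sin(np.radians(-25)),.22],down(155)))
E
```

```text
clock: 49.2
tool_pos: [0.55, 0.1972, 0.0597]
eef_rot: [-0.164, 0.986, 0.0, -0.001]
contact_force: [-0.5, -0.4, 0.2]
opening: 0.4
finger_force: 0.0
clock: 50.2
tool_pos: [0.5508, 0.1996, 0.0154]
eef_rot: [-0.165, 0.986, 0.001, 0.0]
contact_force: [1.3, 0.6, 1.5]
opening: 0.132
finger_force: 39.9
clock: 50.9
tool_pos: [0.5516, 0.2003, 0.1683]
eef_rot: [-0.165, 0.986, 0.002, 0.002]
contact_force: [0.8, 1.2, -1.2]
opening: 0.127
finger_force: 39.9
t 50.9 pos [0.5516 0.2003 0.1683] x-ang -161.01 z [ 0.004  0.005 -1.   ] open 0.127 F [ 0.8  1.2 -1.2] grip 39.9
[ 0.06  0.88 -0.91  1.74  0.84  0.96  0.71]
cup in tool [ 0.0765  0.0011 -0.022 ] 0.002863492071457134
top [] (array([ 0.42726465, -0.19684893]), np.float64(0.003768541116877376))
scene [(array([204, 171]), array([11,  5, 33], dtype=int32)), (array([232, 180]), array([10,  8, 17], dtype=int32))] (array([ 0.43527282, -0.20014636]), np.float64(0.0030821323311745266))
0.446,-1.000,-0.699,0.000,-0.001,0.191  rows>= 3.9
0.051,-0.428,-0.275,0.000,-0.000,0.075  rows>= 1.5
0.100,-1.000,0.449,0.000,0.000,0.166  rows>= 3.3
-0.054,-0.335,0.151,0.000,0.000,0.056  rows>= 1.1
```

```bash
python3 -m pendant '[0,0.09,-0.2,-0.14,0,0,0.038, 0,0.18,-0.4,-0.28,0,0,0.076, 0,0.27,-0.6,-0.42,0,0,0.114, 0,0.36,-0.8,-0.56,0,0,0.153, 0,0.446,-1,-0.699,0,0,0.191, 0,0.446,-1,-0.699,0,0,0.191]'
python3 -m pendant '[0,0.03,-0.2,-0.13,0,0,0.035, 0,0.051,-0.428,-0.275,0,0,0.075, 0,0.051,-0.428,-0.275,0,0,0.075]'
python3 -m pendant '[0,0.02,-0.2,0.09,0,0,0.033, 0,0.04,-0.4,0.18,0,0,0.066, 0,0.06,-0.6,0.27,0,0,0.1, 0,0.08,-0.8,0.36,0,0,0.133, 0,0.1,-1,0.449,0,0,0.166, 0,0.1,-1,0.449,0,0,0.166]'
python3 -m pendant '[0,-0.03,-0.17,0.08,0,0,0.028, 0,-0.054,-0.335,0.151,0,0,0.056, 0,-0.054,-0.335,0.151,0,0,0.056, 0,-0.054,-0.335,0.151,0,0,0.056]'
python3 - <<'E'
from h import *
where(); print(r.get_state()['q'].round(2)); st=r.get_state(); p=np.array(st['tool_pos']);q=R.from_quat(st['eef_rot'])
s=snap('wrist','w18'); pc=p+q.apply([.072,0,-.0206]); c,e=rimfit(s,pc,pc[2],.047,.85,1.15); print('cup in tool',q.inv().apply(np.array([*c,pc[2]])-p).round(4),e)
x=snap('scene','scene18'); h=cv2.cvtColor(x['img'],cv2.COLOR_RGB2HSV); m=((h[...,0]>98)&(h[...,0]<125)&(h[...,1]>120)).astype(np.uint8)
k,l,stt,cc=cv2.connectedComponentsWithStats(m[155:196,190:252]); print([(stt[i][:2]+[190,155],stt[i][2:]) for i in range(1,k) if stt[i,4]>15])
a=-25; u=np.array([np.cos(np.radians(a)),np.sin(np.radians(a))]); T=np.array([.4268,-.1975])+.073*u
plan(([*T,.09],down(155)))
E
```

```text
clock: 51.65
tool_pos: [0.5365, 0.0295, 0.2695]
eef_rot: [-0.011, 1.0, -0.001, -0.0]
contact_force: [0.6, -0.9, -1.1]
opening: 0.127
finger_force: 39.9
clock: 51.95
tool_pos: [0.5311, -0.0339, 0.3105]
eef_rot: [0.047, 0.999, -0.0, -0.0]
contact_force: [0.1, 0.4, -0.7]
opening: 0.128
finger_force: 39.9
clock: 52.55
tool_pos: [0.4994, -0.1813, 0.2389]
eef_rot: [0.176, 0.984, -0.0, -0.004]
contact_force: [-0.3, -0.5, -0.7]
opening: 0.13
finger_force: 39.9
clock: 52.95
tool_pos: [0.4931, -0.2256, 0.2193]
eef_rot: [0.215, 0.977, 0.002, -0.001]
contact_force: [0.2, 0.7, -1.8]
opening: 0.129
finger_force: 39.9
t 53.0 pos [ 0.4931 -0.2256  0.2193] x-ang 155.2 z [-0.002  0.004 -1.   ] open 0.129 F [ 0.2  0.7 -1.8] grip 39.9
[ 0.83  0.72 -0.83  1.82  0.66  0.91  0.83]
cup in tool [ 0.0769 -0.001  -0.0206] 0.0019405630700979962
[(array([204, 171]), array([11,  5, 32], dtype=int32)), (array([232, 182]), array([ 9,  6, 18], dtype=int32))]
-0.005,-0.026,0.869,0.002,-0.001,0.003  rows>= 2.6
```

```bash
python3 -m pendant '[0,-0.015,-0.01,0.2,0,0,0, 0,-0.015,-0.023,0.4,0,0,0, 0,-0.015,-0.023,0.6,0,0,0, 0,-0.015,-0.023,0.75,0,0,0, 0,-0.015,-0.023,0.86,0,0,0, 0,-0.015,-0.023,0.869,0,0,0]'
python3 -m pendant '[0,0,0,0.04,0,0,0, 0,0,0,0.08,0,0,0, 0,0,0,0.12,0,0,0, 0,0,0,0.15,0,0,0, 0,0,0,0.18,0,0,0, 0,0,0,0.2,0,0,0, 0,0,0,0.217,0,0,0, 0,0,0,0.217,0,0,0]'
```

```text
clock: 53.65
tool_pos: [0.4932, -0.2291, 0.0886]
eef_rot: [0.214, 0.977, 0.002, -0.002]
contact_force: [-0.2, 0.7, -1.3]
opening: 0.131
finger_force: 39.9
clock: 54.45
tool_pos: [0.4941, -0.2309, 0.0574]
eef_rot: [0.216, 0.976, 0.001, -0.0]
contact_force: [1.0, -0.4, 1.1]
opening: 0.129
finger_force: 39.9
```

```bash
python3 -m pendant '[0.2,0,0,0.005,0,0,0, 0.35,0,0,0,0,0,0, 0.35,0,0,0,0,0,0, 0.35,0,0,-0.05,0,0,0, 0.35,0,0,-0.15,0,0,0, 0.35,0,0,-0.4,0,0,0, 0.35,0,0,-0.7,0,0,0, 0.35,0,0,-1,0,0,0, 0.35,0,0,-1,0,0,0]'
python3 -m pendant '[0.35,-0.4,-0.5,-0.8,0,0,0, 0.35,-0.4,-0.5,-0.8,0,0,0, 0.35,-0.4,-0.5,-0.8,0,0,0, 0.35,-0.4,-0.5,-0.8,0,0,0, 0.35,-0.4,-0.5,-0.8,0,0,0]'
python3 - <<'E'
from h import *
where()
for n in ('wrist','scene','top'):
    s=snap(n,n+'19')
    for z in (.036,.05,.064,.078): c,e=rimfit(s,(.427,-.1975),z,.047,.8,1.2); print(n,z,c.round(4),round(e,4), proj(s,[*c,z]).round(0))
    print(n,'inner floor z.056',rimfit(s,(.427,-.1975),.056,.02,.7,1.3))
s=ld('scene19'); g=cv2.cvtColor(s['img'],cv2.COLOR_RGB2GRAY)
u,v=proj(s,[.594,-.0315,.012]); u,v=int(u),int(v); print(g[v-6:v+6,u-6:u+9])
# white extents around stack in wrist image (low-saturation bright blob)
w=ld('wrist19'); h=cv2.cvtColor(w['img'],cv2.COLOR_RGB2HSV); u,v=proj(w,[.427,-.1975,.07]); print('wrist stack px',u,v)
E
```

```text
clock: 55.35
tool_pos: [0.4975, -0.2311, 0.2142]
eef_rot: [0.216, 0.976, 0.001, 0.005]
contact_force: [0.7, -0.1, -1.1]
opening: 0.35
finger_force: 0.0
clock: 55.85
tool_pos: [0.5165, -0.3253, 0.3279]
eef_rot: [0.217, 0.976, 0.001, 0.0]
contact_force: [0.0, 1.0, -0.5]
opening: 0.349
finger_force: 0.0
t 55.9 pos [ 0.5165 -0.3253  0.3279] x-ang 154.99 z [ 0.001  0.002 -1.   ] open 0.349 F [ 0.   1.  -0.5] grip 0.0
wrist 0.036 [ 0.4219 -0.1976] 0.0026 [345.  51.]
wrist 0.05 [ 0.4231 -0.1934] 0.0009 [352.  48.]
wrist 0.064 [ 0.4245 -0.1992] 0.0016 [350.  49.]
wrist 0.078 [ 0.4259 -0.2028] 0.0012 [349.  50.]
wrist inner floor z.056 (array([ 0.42846386, -0.19147046]), np.float64(0.0014536836252096504))
scene 0.036 [ 0.4251 -0.1982] 0.0025 [230. 177.]
scene 0.05 [ 0.4357 -0.1939] 0.0019 [230. 177.]
scene 0.064 [ 0.4253 -0.2027] 0.0035 [228. 172.]
scene 0.078 [ 0.4361 -0.1989] 0.0035 [228. 172.]
scene inner floor z.056 (array([ 0.41800427, -0.19041262]), np.float64(0.001562218060451346))
top 0.036 [ 0.4207 -0.1891] 0.0016 [365. 276.]
top 0.05 [ 0.4212 -0.1868] 0.0016 [365. 276.]
top 0.064 [ 
[... 282 characters left out ...]
7  82  72  49  46]
 [  8  38  69  73  63  65  74  79  66  69  89 104  95  69  49]
 [ 25  66  94  60  55  53  72  97 111 106 106 108 104  94  62]
 [ 49  89  99  70  54  55  71 100 106 105 105 104 106 100  74]
 [ 61 108  99  83  57  65  90 107 108 105 110 107 105 106  83]
 [ 44  82 104 106 105 109 106 107 106 112 107 107 106 102  86]
 [ 46  66  91 107 107  95  70  61  81 107 105 107 109 103  88]
 [ 55  63  89 107 102  84  53  53  64  89 107 104 106  98  73]
 [ 55  84 106 111  97  72  49  54  54  80 106 103 105  91  51]
 [ 96 108 107 106 106  89  54  51  71  99 104 105  99  69  35]
 [106 108 108 103 106 108  99  96 103 103 106  97  71  42  33]]
wrist stack px 353.0753191447139 49.73969557505758
```

Run:
```python
from h import *
S=[ld(n+'19') for n in ('top','wrist','scene')]; px=[(366,276),(349.5,49.5),(228,172)]
for sel in ((0,1),(1,2),(0,2),(0,1,2)):
    A=np.zeros((3,3));b=np.zeros(3)
    for i in sel:
        o,d=ray(S[i],*px[i]); d/=np.linalg.norm(d); M=np.eye(3)-np.outer(d,d); A+=M;b+=M@o
    print(sel,np.linalg.solve(A,b).round(4))
print([proj(s,[.427,-.1975,.078]).round(1) for s in S])
w=S[1]; g=cv2.cvtColor(w['img'],cv2.COLOR_RGB2GRAY); small=cv2.resize(g[0:190:5,240:460:6],None,fx=1,fy=1)
for row in small: print(''.join(' .:-=+*#%@'[min(9,int(v)//26)] for v in row))
h=cv2.cvtColor(w['img'],cv2.COLOR_RGB2HSV); m=((h[...,0]>98)&(h[...,0]<125)&(h[...,1]>120))[0:190:5,240:460:6]
for row in m: print(''.join('B' if v else '.' for v in row))
```

```text
(0, 1) [ 0.4217 -0.1918  0.0317]
(1, 2) [ 0.4258 -0.2008  0.0651]
(0, 2) [ 0.4233 -0.1945  0.061 ]
(0, 1, 2) [ 0.4232 -0.196   0.0587]
[array([371.9, 274.2]), array([354.7,  48.4]), array([228.7, 169.7])]
====---+*******#*++++**##*#**#******#
===-==--****###*+++++++###**#********
==-==-==****#**+++++++++##***#*******
---=--=-+*****+++++++++++****#*******
==-==-=--****++++++++++++***##*******
===--=-==+***+++++++++++++*#*********
=-===-===-**++++++#*++++++#**********
======-=--*:++++*####+++++###********
===-====-==-++++*####+++++****#******
=====------:+++*##*###++++#*#*******#
=-=-=-==-=-:+++##*####++++#*****#****
-=-------=-.+++######*++++#**#*******
==---====--.-++*#####+++++*#***#*****
--==-===:.. -+++#####++++************
===--:..... --+++##*+++++#***********
--= ......-::-+++++++++++************
--=....:==-::-=+++++++++************#
#---:======--.-++++++++**************
#-==-=-=-==----*+++++*+#*************
*----===-===-::*=-#*+*-##************
**-=---=-==-=--+-:#*++=:##**********+
=-----=----=-=---:=-*+*-*#+*********+
---------------:::=-**+--##******#*++
*+--------=----*::=-*
[... 1292 characters left out ...]
................
.....................................
.....................................
.....................................
.....................................
...................................BB
.................................BBBB
...............................BBBBBB
............................BBBBBBBBB
..........................BBBBBBBBBBB
........................BBBBBBBBBBBBB
.........................BBBBBBBBBBBB
.........................BBBBBBBBBBBB
.........................BBBBB...BBBB
.........................BBB......BBB
..........................BB.B....BBB
..........................BB....BBBBB
..........................BBBBBBBBBBB
..........................BBBBBBBB...
```

```bash
python3 -c "
from h import *
where(); print(r.finish_job())"
```

```text
t 56.0 pos [ 0.5156 -0.3233  0.3259] x-ang 155.23 z [-0.004  0.004 -1.   ] open 0.351 F [-0.4  0.7  0.3] grip 0.0
the job is handed in; nothing more can be done
None
```

I handed the job in at 56 s: the jar is centred under the spout to about 2 mm, all four balls are in it (one cup was empty), and the three white cups are nested in the blue cup; I checked the nesting only by landing heights and image numbers, because my picture allowance was used up.

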